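# Push the oil can into its stall and shoot the bolt

## Task

Push the tall oil can across the bench, low on its body so that it slides upright, through the open mouth of its wooden stall until it stands fully home against the back stop. Then push the red-knobbed brass bolt all the way across behind it, and leave everything alone. Never lift or tip the can, and leave the oak wedge, the spare plane iron and the bench dog where they lie.

Things in the scene. Friction and masses are not known exactly. Their poses are not given: they have to be found in the camera images.
- oil_can: Tall blue-grey pump oil can, loose, 275 mm high, 0.24 kg. Origin: centre of its underside, z up. Round body, 60 mm across at the foot, tapering to a thin spout from 123 mm up. A grip stands out to 47 mm along own +y (69 to 112 mm high), a lever to 51 mm along own -y (99 to 117 mm high); its x sides are clear. Pushed below about 30 mm it slides; pushed high it tips.
- stall: Fixed U of light wood, no floor. Origin: on the bench where the can's centre stands when home. Own +x points into the stall, mouth at own -x. Back stop: face at x = +31 mm, 34 mm high. Rails 24 mm high, x -56 to +31 mm, inner faces y = +-41, outer +-57 mm. The bolt passes through the +y rail and, outside it, a steel staple (y 72 to 88, x -58 to -30 mm, 30 mm high).
- bolt (a joint): Travel of the brass slide bolt in m: 0 = drawn back (tip just inside the +y rail, mouth clear), 0.04 = fully shot, its tip 40 mm across the mouth behind the can. It slides along the stall's -y with about 2 N of friction and stays where left.
- bolt_end (a point): Centre of the outer end face of the bolt's brass bar (12 x 12 x 100 mm), 14 mm above the bench; in the stall's frame x = -44 mm, y = +143 mm drawn back, +103 mm fully shot. A red knob, 18 mm across, stands on the bar 9 mm in from this end, up to 48 mm above the bench. Push end or knob along the stall's -y.
- oak_wedge: Loose oak wedge 26 x 80 x 18 mm, long along its own y; origin centre of underside. Bystander.
- spare_iron: Loose grey spare plane iron 44 x 120 x 11 mm, long along its own y; origin centre of underside. Bystander.
- bench_dog: Loose black iron bench dog 32 x 144 x 30 mm, long along its own y; origin centre of underside. Bystander.

How it is judged:
By the outcome, as a careful person would: the job done as asked, in the order asked, and still so for the second after the job is handed in, with the robot touching nothing.
It also fails if it takes over 72 s, if anything falls off the work surface, if the arm or the gripper's body presses on something with over 40 N, if the wrist force passes 120 N, or if a joint passes its speed limit or range.

## Robot

A 7-joint arm with a two-finger parallel gripper is mounted at the origin on a cart in front of the work surface, level with it; the furniture and walls round the work are solid. World frame = base frame: x ahead of the robot, y to its left, z up, the work surface at z = 0. Lengths are in mm, angles in rad, forces in N, time in s.
With the tool pointing down it reaches from about 400 to 875 mm from the base axis. Payload 6.5 kg.
Tool frame: the origin (TCP) lies at the very end of the fingers, on their centre line; the grasp point (between the pads) lies 19 mm behind it; y points along the fingers, z is the direction in which the jaws open and shut, and the axes are right-handed (so a half turn about y gives the same grasp; the last joint's range is limited). The gripper opens to 85 mm and grips with 20 to 120 N. Pads are 22 mm wide; open, the fingers measure 114 mm over their backs; the gripper's body (76 mm by 85 mm) begins 54 mm behind the grasp point. The pads swing forward as they close: fully open they stand 13 mm farther back than shut.
Start: joints at [1.196, 0.536, -0.004, 1.538, 0.003, 1.067, -0.071], TCP at [197.541, -619.248, 231.29] pointing down, gripper open.
Joint ranges: [-2.7, 2.7], [-0.37, 2.16], [-1.27, 1.26], [0.24, 2.4], [-1.31, 4.45], [0.19, 1.91], [-2.76, 2.76]. Speed limits (rad/s): [2.39, 2.39, 3.14, 3.14, 3.14, 3.14, 3.14].

## Interface

Orientations are given as a rotation vector (axis times angle).
In Python, from cell import robot gives the robot as it stands.
- The arm moves only by the tool jog_arm, never from a script. Its argument "steps" is a list that holds one entry, the list of rows, each a list of 4 numbers: the shift along the tool's x, y, z in mm, then the turn about the tool's y in degrees. A call has 1 to 20 rows; each row shifts and turns the commanded pose from where the row before left it, along the tool's axes as they then stand; what a row does not reach is not made up. A row lasts 1/8 s, in which the tool goes at most 62.5 mm and 10.7 degrees, less where a joint would pass 70% of its speed; a pose out of reach is approached as far as the arm can. A call is refused whole if a number of a shift passes 62.5 or a number of a turn 10.7, either way. A call with a gripper value outside its range is refused whole. "fingers" is the finger opening in mm, from 0 to 85.4, set as the call begins (left out, the last holds). The fingers move at their own pace and stop on an object; "force" is the grip in N (left out, the last holds). Time passes only in rows, so rows that do not move let the fingers close. It gives the time, the measured TCP pose, the force and the opening at its end, in the units of the state.
- robot.state(): the state, without advancing time (a new reading comes with each control period).
- robot.get_image(name): name is "scene" or "top" or "wrist"; returns the picture (480x640x3 uint8, red, green, blue); there is no depth.
- robot.calibration(name): a dict with "intrinsics" (3x3 intrinsics, pixels), "rvec" (rotation vector, rad) and "tvec" (3), from world to camera coordinates, as OpenCV has them. Camera axes: x right, y down, z forward; pixel columns grow to the right and rows downward; lengths in mm; the calibration is good to about 2 mm. A picture is of the moment at which its call begins: read the wrist's pose just before it. calibration takes no time and is no camera call; for the wrist camera it gives the pose at the moment of the call.
- robot.job_done(): hands the job in, once; it reports no verdict.
The state is a dict: "t": time; "joints": joint angles; "qd": joint speeds; "effort": joint torques, N m; "position": TCP position; "ee_rot": TCP orientation; "ft_force": force on the tool from outside, world axes, zero at the start; "wrist_torque": the same for the moment, N m; "gripper_width": finger opening in mm.
Only numpy, scipy, OpenCV 4.12 (cv2) and the standard library are available. Lean on these libraries where they do the work, as an engineer would, in place of code of your own. Each camera call takes 0.05 s, during which the arm holds its last target.

## Working session

There is one attempt and no reset: what is moved stays moved. The work goes in short steps, Python scripts to look and compute and a tool call to move; the robot and the scene stay as the last step left them, time stands still between calls to the robot, and variables do not carry over. Pictures are saved under pics/ and viewed, and the job is handed in when it is done.

Besides the shell and the picture viewer there is one more tool, called after "Request:" by a JSON object that holds its "fn" and its "kwargs". jog_arm: Moves the arm, as the interface text tells. Its arguments: {"type":"object","properties":{"steps":{"type":"array","items":{"type":"array","items":{"type":"array","items":{"type":"number"}}}},"fingers":{"type":"number"},"force":{"type":"number"}},"required":["steps"]}

```bash
mkdir -p pics; ls
python3 - <<'E'
from cell import robot
import cv2
s=robot.state();print(s)
for n in("scene","top"):
    im=robot.get_image(n);cv2.imwrite(f"pics/{n}0.png",im[:,:,::-1]);c=robot.calibration(n);print(n,c)
E
```

```text
pics
{'t': 0.0, 'joints': array([ 1.19576828,  0.53719507, -0.00445115,  1.53885176,  0.00259843,
        1.06728157, -0.07122158]), 'qd': array([-8.59910970e-04, -2.02503223e-05, -1.00491173e-03,  1.92069752e-03,
       -1.59972595e-03,  6.40662742e-04,  1.46383240e-03]), 'effort': array([-5.59878827e-04, -5.83411360e+01,  1.04838777e+00, -2.59104967e+01,
        1.23651495e-02,  9.46168089e-03, -2.16481817e-05]), 'position': array([ 197.3653856 , -618.66160866,  230.40255886]), 'ee_rot': array([-0.32033719,  2.05680624, -2.05329761]), 'ft_force': array([-0.10933997, -0.41918754,  0.00128818]), 'wrist_torque': array([-0.00656839, -0.00151371, -0.04173159]), 'gripper_width': 85.57029365305857}
scene {'intrinsics': array([[471.89044796,   0.        , 315.24259964],
       [  0.        , 471.89044796, 240.77352874],
       [  0.        ,   0.        ,   1.        ]]), 'rvec': array([ 1.05654844, -2.07285834,  1.29399267]), 'tvec': array([343.56352248, 228.76461798, 470.21221994])}
top {'intrinsics': array([[482.99347624,   0.        , 322.85233572],
       [  0.        , 482.99347624, 234.88683891],
       [  0.        ,   0.        ,   1.        ]]), 'rvec': array([ 2.17182744, -2.16308008,  0.09278666]), 'tvec': array([  3.82762371, 569.8936593 , 843.69527975])}
```

View pics/scene0.png

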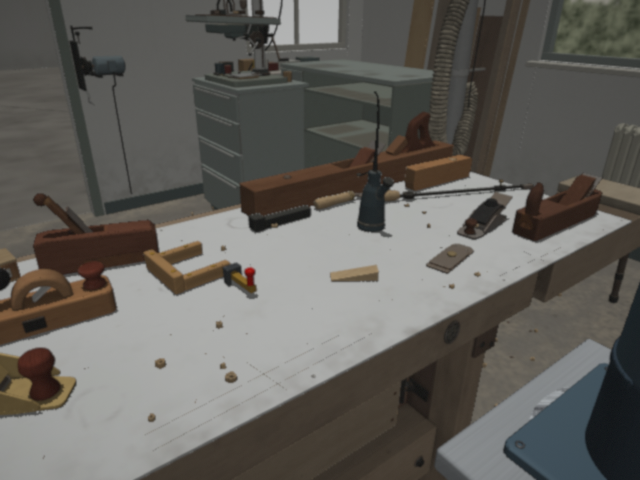

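View pics/top0.png

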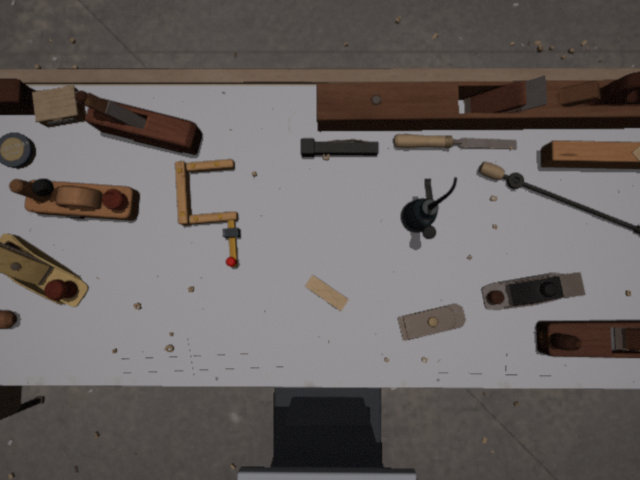

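```bash
cat > h.py <<'E'
import numpy as np,cv2
from cell import robot
def proj(n,P):
    c=robot.calibration(n);return cv2.projectPoints(np.float64(P).reshape(-1,1,3),np.array(c['rvec']),np.array(c['tvec']),c['intrinsics'],None)[0].reshape(-1,2)
def ray(n,uv,z,c=None):
    c=c or robot.calibration(n);R=cv2.Rodrigues(np.array(c['rvec']))[0];C=-R.T@np.array(c['tvec'])
    uv=np.float64(uv).reshape(-1,2);d=(R.T@np.linalg.inv(c['intrinsics'])@np.c_[uv,np.ones(len(uv))].T).T
    return C+d*((z-C[2])/d[:,2])[:,None]
E
python3 - <<'E'
import cv2
im=cv2.imread('pics/top0.png')
a=cv2.resize(im[150:280,160:260],None,fx=6,fy=4.6*6/4.6)[:,:]
a=cv2.resize(im[150:280,165:265],(600,780))[:600*1]
cv2.imwrite('pics/a.png',cv2.resize(im[150:275,165:265],(480,600),interpolation=cv2.INTER_CUBIC))
cv2.imwrite('pics/b.png',cv2.resize(im[165:265,385:475],(540,600),interpolation=cv2.INTER_CUBIC))
im=cv2.imread('pics/scene0.png')
cv2.imwrite('pics/c.png',cv2.resize(im[230:305,135:265],(780,450),interpolation=cv2.INTER_CUBIC))
E
```

```text
(no output)
```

View pics/a.png

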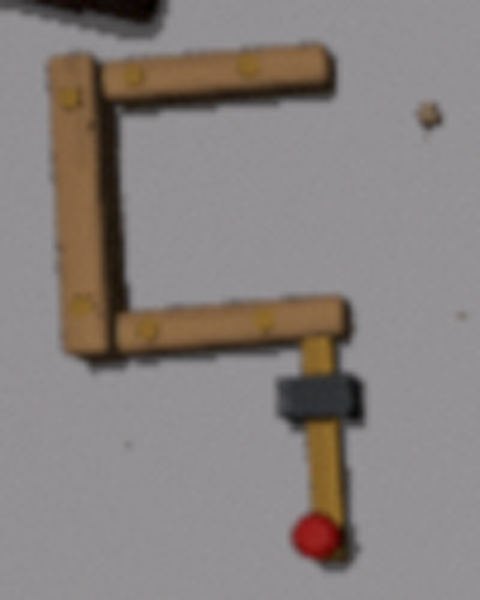

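View pics/b.png

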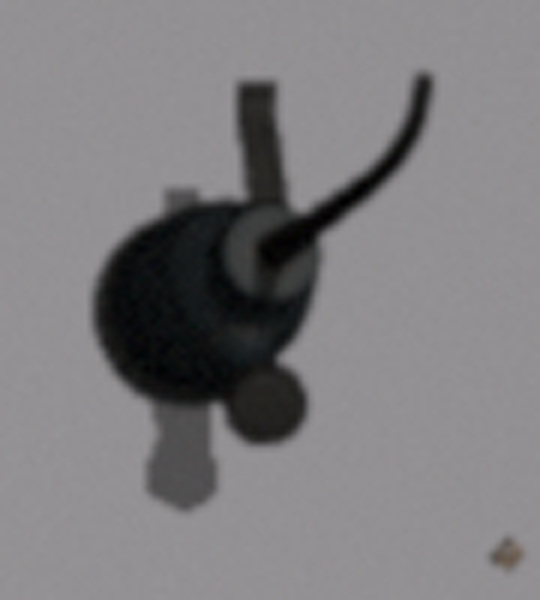

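View pics/c.png

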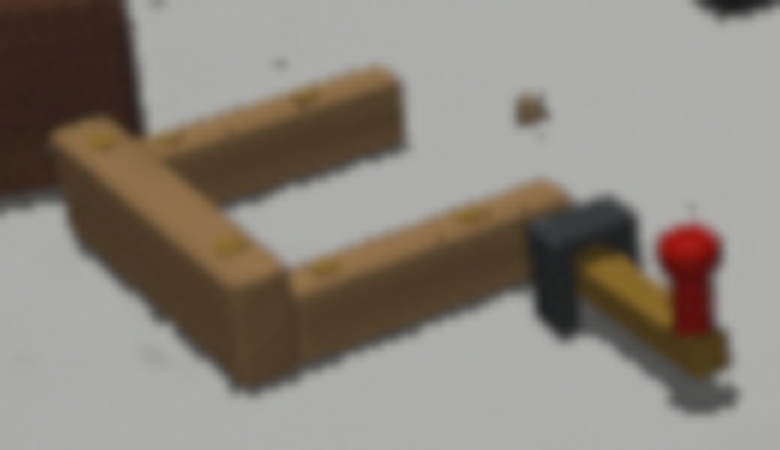

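```bash
cat > m.py <<'E'
from h import *
def im2(n,pts,z,c0,s): return ray(n,np.float64(pts)/s+np.float64(c0)-0.4,z)
A=lambda p,z:im2('top',p,z,(165,150),4.8)[:,:2]
own=np.array([[31,-57],[31,57],[-56,-57],[-56,-41],[-56,41],[-56,57]],float)
W=np.r_[A([(93,58),(110,350)],34),A([(322,46),(322,85),(336,299),(338,340)],24)]
M,_=cv2.estimateAffinePartial2D(own,W)
a=np.arctan2(M[1,0],M[0,0]);sc=np.hypot(M[1,0],M[0,0])
R=np.array([[np.cos(a),-np.sin(a)],[np.sin(a),np.cos(a)]]);t=(W-own@R.T).mean(0)
print('scale',sc,'ang',np.degrees(a),'t',t,'\nres',W-own@R.T-t)
print('ball',A([(316,535)],39),'exp',R@[-44,134]+t)
print('bolt end top',A([(330,560)],20),'exp',R@[-44,143]+t)
can=im2('top',[(198,302)],3,(385,165),6)[0];print('can',can, 'in stall',R.T@(can[:2]-t))
print(np.linalg.norm(R@[-44,160]+t))
s=robot.state();print(cv2.Rodrigues(s['ee_rot'])[0].round(3))
for n in('scene','top'):
    im=robot.get_image(n)[:,:,::-1].copy();
    def P(o,z,col):
        w=R@np.array(o,float)+t;u=proj(n,[[*w,z]])[0];return tuple(int(round(v*16)) for v in (u*4-off*4))
    if n=='top':off=np.array([160,140]);im=im[140:280,160:460]
    else: off=np.array([135,170]);im=im[170:310,135:400]
    im=cv2.resize(im,None,fx=2.6,fy=2.6,interpolation=cv2.INTER_CUBIC)
    def Q(o,z): 
        w=R@np.array(o,float)+t;u=(proj(n,[[*w,z]])[0]-off+.5)*2.6;return tuple(int(round(v)) for v in u)
    for o,z in [((31,-57),34),((31,57),34),((-56,-57),24),((-56,-41),24),((-56,41),24),((-56,57),24),((-56,-57),0),((-56,-41),0),((-44,134),39),((-44,143),14),((-58,88),30),((-30,88),30),((0,0),0)]:
        cv2.circle(im,Q(o,z),2,(0,255,0),-1)
    ring=[[can[0]+30*np.cos(q),can[1]+30*np.sin(q),0] for q in np.linspace(0,6.28,40)]
    for u in proj(n,ring): cv2.circle(im,tuple(int(v) for v in (u-off+.5)*2.6),1,(0,255,0),-1)
    cv2.imwrite(f'pics/o_{n}.png',im)
E
python3 m.py
```

```text
scale 0.9853300993689036 ang 94.63227611366673 t [648.62261086 225.49877871] 
res [[-0.65706967 -1.384304  ]
 [ 1.41984315 -2.14988294]
 [-0.30693997  0.41208397]
 [ 0.40494038  1.35980355]
 [-0.56604474  0.78740704]
 [-0.29472914  0.97489238]]
ball [[521.54706601 169.69118407]] exp [518.61377474 170.82060637]
bolt end top [[512.92062336 168.01867208]] exp [509.64317286 170.09376258]
can [ 610.0753199  -169.47374915    3.        ] in stall [-390.56927134   70.31952569]
520.7866471809673
[[-0.953 -0.001  0.304]
 [-0.304  0.001 -0.953]
 [ 0.    -1.    -0.002]]
```

```bash
sleep 1
```

```text
(no output)
```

View pics/o_top.png

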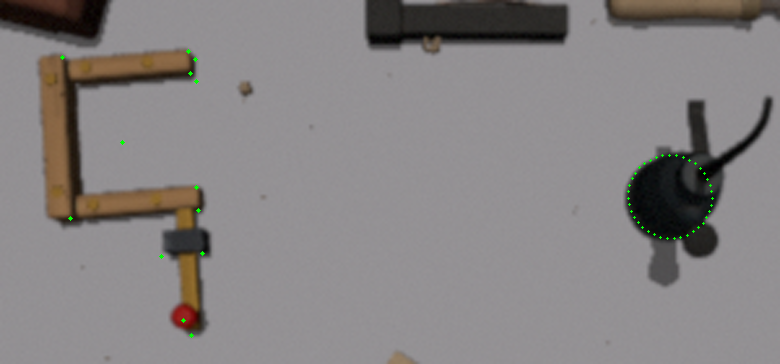

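View pics/o_scene.png

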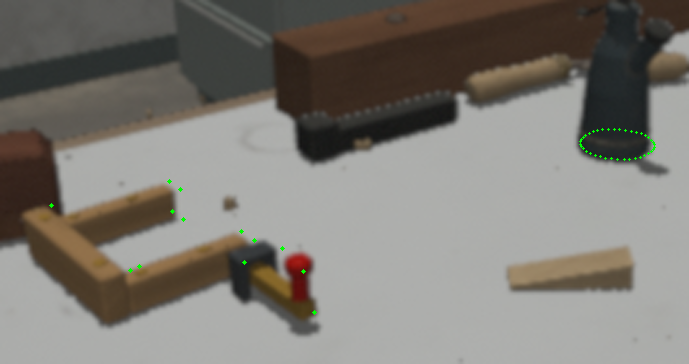

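Run:
```python
from h import *
c=robot.calibration('wrist');R=cv2.Rodrigues(np.array(c['rvec']))[0];C=-R.T@np.array(c['tvec'])
s=robot.state();T=cv2.Rodrigues(s['ee_rot'])[0]
print('cam in tool',T.T@(C-s['position']),'fwd',T.T@R[2])
A=lambda p,z:ray('top',np.float64(p)/4.8+[165,150]-.4,z)[:,:2]
for n,p,z in [('near',[(118,334),(348,318)],24),('far',[(105,82),(330,66)],24),('bolt',[(317,340),(328,500)],20),('stop',[(95,60),(112,350)],34)]:
    w=A(p,z);d=w[1]-w[0];print(n,w.round(1).tolist(),np.degrees(np.arctan2(d[1],d[0])))
# spout tip, two views rough; bystanders
print('dog edge',ray('top',[(303,157),(377,156)],30))
print('wedge',ray('top',[(306,284),(318,276),(347,297),(340,309)],18))
for z in(100,200,275):print(z,ray('top',(385+425/6,165+75/6),z),ray('scene',(376,93),z))
```

```text
cam in tool [-7.07661079e+01 -1.42536030e+02 -5.49672906e-02] fwd [ 2.79114120e-01  9.60257936e-01 -6.03249963e-05]
near [[598.1, 249.7], [604.5, 162.4]] -85.8087397543529
far [[695.4, 257.8], [701.8, 171.4]] -85.74041492965475
bolt [[596.5, 174.8], [535.6, 169.3]] -174.78832268546316
stop [[701.5, 258.8], [590.7, 248.9]] -174.87353415458696
dog edge [[712.43656152  43.01565944  30.        ]
 [714.55460994 -92.04088683  30.        ]]
wedge [[481.56540345  36.25627765  18.        ]
 [496.05601053  14.66230796  18.        ]
 [458.62726038 -37.74200252  18.        ]
 [437.18272814 -25.17217288  18.        ]]
100 [[ 659.76643045 -215.84320481  100.        ]] [[1423.87132884 -924.9515924   100.        ]]
200 [[ 637.9659069 -189.0392662  200.       ]] [[ 948.48068827 -477.11312198  200.        ]]
275 [[ 621.61551424 -168.93631224  275.        ]] [[ 591.93770784 -141.23426916  275.        ]]
```

Request:
{"fn": "jog_arm", "kwargs": {"steps": [[[0,0,0,9.8],[0,0,0,9.8],[0,0,0,9.8],[-26,0,-33,0],[-26,0,-33,0],[-26,0,-33,0],[-26,0,-33,0],[-26,0,-33,0],[-26,0,-33,0],[-26,0,-33,0],[-26,0,-33,0],[-26,0,-33,0],[-26,0,-33,0],[-26,0,-33,0],[-26,0,-33,0],[0,0,0,0]]], "fingers": 85}}

```text
t: 2.2
position: [586.4, -290.2, 230.8]
ee_rot: [-0.211, -2.121, 2.115]
ft_force: [-1.0, -0.8, 1.2]
gripper_width: 84.9
```

```bash
cat >> h.py <<'E'
def st(goal=None,n=None):
    s=robot.state();T=cv2.Rodrigues(s['ee_rot'])[0]
    print('t',s['t'],'p',s['position'].round(1),'ang(-z)',np.degrees(np.arctan2(-T[1,2],-T[0,2])).round(2),'f',s['ft_force'].round(1),'w',round(s['gripper_width'],1))
    if goal is not None: print('tool shift to goal',(T.T@(np.array(goal)-s['position'])).round(1))
    if n:
        cam,f=n; cv2.imwrite(f'pics/{f}.png',robot.get_image(cam)[:,:,::-1])
E
python3 -c "
from h import *
st([584,-294,3],('wrist','w1')); st(None,('top','t1'))"
```

```text
t 2.2 p [ 586.4 -290.2  230.8] ang(-z) 78.67 f [-1.  -0.8  1.2] w 84.9
tool shift to goal [  1.7 227.8   4.8]
t 2.25 p [ 584.3 -292.9  230.8] ang(-z) 78.48 f [-0.3 -1.  -0. ] w 85.1
```

View pics/w1.png

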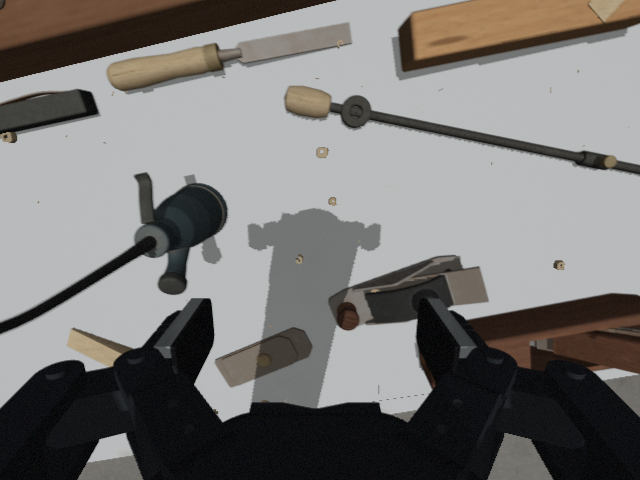

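View pics/t1.png

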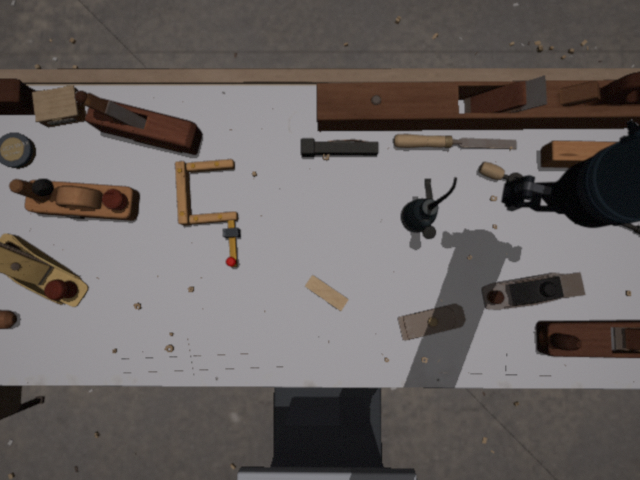

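```bash
python3 -c "
from h import *
im=robot.get_image('scene')[:,:,::-1];cv2.imwrite('pics/s1.png',cv2.resize(im[40:280,330:640],None,fx=2.5,fy=2.5,interpolation=cv2.INTER_CUBIC))"
```

```text
(no output)
```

View pics/s1.png

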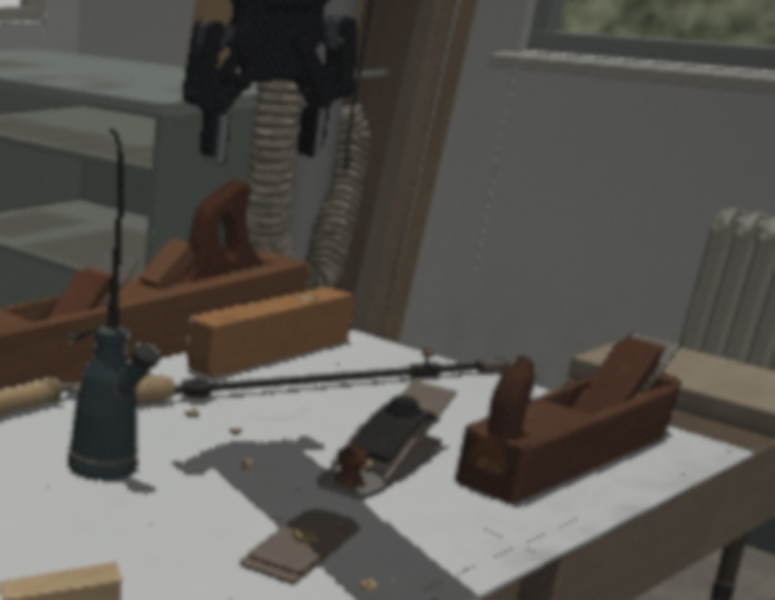

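Run:
```python
from h import *
c=robot.calibration('scene');R=cv2.Rodrigues(np.array(c['rvec']))[0];C=-R.T@np.array(c['tvec'])
print('cam',C)
s=robot.state();T=cv2.Rodrigues(s['ee_rot'])[0];p=s['position']
def cast(uv,P,n):
    d=R.T@np.linalg.inv(c['intrinsics'])@[*uv,1];return C+d*((P-C)@n)/(d@n)
Z=lambda q:np.array(q)/2.5+[330,40]-.4
for nm,q in dict(tipL=(200,155),tipLin=(226,160),tipR=(327,152),tipRin=(300,155),kL=(185,100),kLb=(200,108),kLt=(192,35),kR=(353,95),kRt=(353,30),tipLtop=(203,112)).items():
    print(nm,[(T.T@(cast(Z(q),p+T[:,0]*x,T[:,0])-p)).round(1)[1:].tolist() for x in(-11,0,11)])
can=np.array([610,-169.5,0]);n=can-C;n[2]=0;n/=np.linalg.norm(n);side=np.cross([0,0,1],n)
im=robot.get_image('scene')[:,:,::-1]
for q in [(70,462),(136,465),(75,430),(137,430),(79,410),(137,410),(83,390),(87,375),(93,350),(97,335),(128,335),(82,400)]:
    w=cast(Z(q),can,n);print(q,'z',w[2].round(1),'r',(side@(w-can)).round(1))
cv2.imwrite('pics/cz.png',cv2.resize(im[60:240,340:410],(233*1,600),interpolation=cv2.INTER_CUBIC))
cv2.imwrite('pics/cz.png',cv2.resize(im[155:240,345:400],(388,600),interpolation=cv2.INTER_CUBIC))
```

```text
cam [-55.19973624 468.39709163 411.12751048]
tipL [[-17.1, -54.8], [-19.4, -62.6], [-21.6, -70.4]]
tipLin [[-11.5, -29.4], [-13.9, -37.6], [-16.2, -45.8]]
tipR [[-11.0, 71.7], [-13.3, 62.1], [-15.7, 52.6]]
tipRin [[-10.4, 44.0], [-12.8, 34.8], [-15.2, 25.6]]
kL [[-59.3, -73.1], [-60.9, -80.7], [-62.6, -88.3]]
kLb [[-52.7, -58.7], [-54.4, -66.4], [-56.2, -74.2]]
kLt [[-105.6, -71.6], [-106.6, -79.2], [-107.6, -86.8]]
kR [[-55.1, 90.7], [-56.8, 80.9], [-58.5, 71.0]]
kRt [[-104.8, 81.3], [-105.9, 71.6], [-106.9, 61.9]]
tipLtop [[-49.5, -55.5], [-51.4, -63.4], [-53.2, -71.2]]
(70, 462) z -0.9 r 30.5
(136, 465) z -0.1 r -25.2
(75, 430) z 28.8 r 27.6
(137, 430) z 31.9 r -23.8
(79, 410) z 46.9 r 25.2
(137, 410) z 49.7 r -22.6
(83, 390) z 64.8 r 22.7
(87, 375) z 78.1 r 20.1
(93, 350) z 99.8 r 16.3
(97, 335) z 112.6 r 13.8
(128, 335) z 113.8 r -11.0
(82, 400) z 56.0 r 23.1
```

View pics/cz.png

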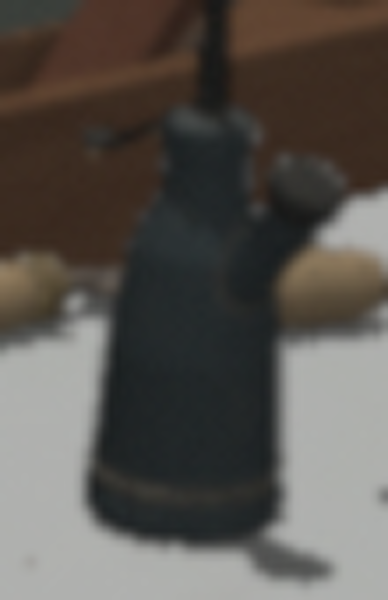

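Run:
```python
from h import *
f=lambda q,z:ray('top',np.array(q)/6+[385,165]-.4,z)[0]
can=np.array([610,-169.5,0])
for nm,q,z in [('leverL',(238,85),115),('leverR',(276,85),115),('lever root L',(248,200),105),('root R',(285,200),105),('cap c',(266,405),108),('cap l',(226,405),108),('cap r',(308,405),108),('cap bot',(266,445),108),('neck',(270,255),121)]:
    w=f(q,z)-can;print(nm,w[:2].round(1),'ang',np.degrees(np.arctan2(w[1],w[0])).round(1),'d',np.hypot(*w[:2]).round(1))
# shadow of the lamp? joints
print(robot.state()['joints'].round(3))
```

```text
leverL [44.3  9.2] ang 11.8 d 45.2
leverR [44.3 -1.1] ang -1.4 d 44.3
lever root L [14.3  5. ] ang 19.1 d 15.1
root R [14.3 -5.2] ang -20.0 d 15.2
cap c [-42.7   1.6] ang 177.9 d 42.7
cap l [-42.7  12.4] ang 163.8 d 44.5
cap r [-42.6  -9.8] ang -167.0 d 43.8
cap bot [-53.6   1.8] ang 178.1 d 53.6
neck [-3.5  2.6] ang 143.5 d 4.3
[ 0.398  0.542  0.005  1.529 -0.002  1.071 -1.374]
```

Run:
```python
from h import *
for z in(0,40):print(z,ray('top',[(484,288),(484,309),(579,274),(400,318),(465,307)],z)[:,:2].round(0).tolist())
im=cv2.imread('pics/top0.png');cv2.imwrite('pics/d.png',cv2.resize(im[150:350,380:640],(780,600),interpolation=cv2.INTER_CUBIC))
```

```text
0 [[476.0, -290.0], [438.0, -289.0], [502.0, -464.0], [420.0, -135.0], [441.0, -254.0]]
40 [[476.0, -277.0], [440.0, -276.0], [501.0, -444.0], [423.0, -129.0], [443.0, -243.0]]
```

View pics/d.png

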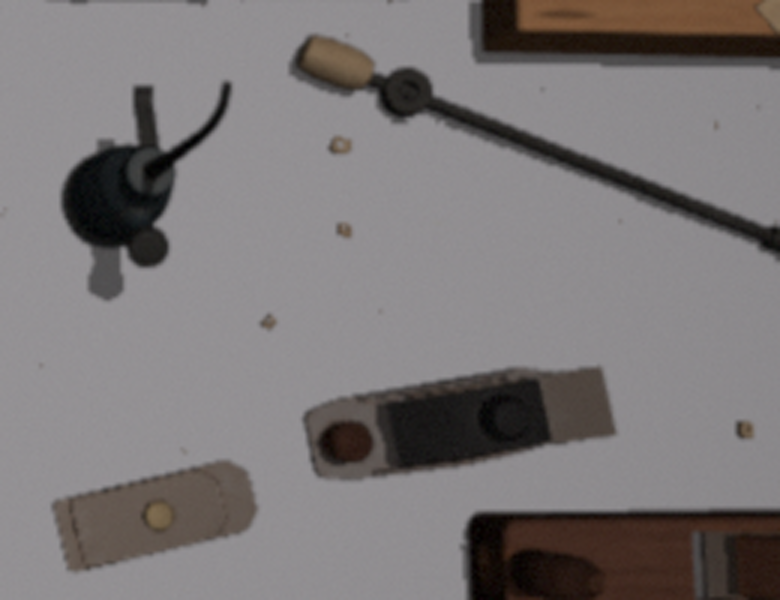

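Request:
{"fn": "jog_arm", "kwargs": {"steps": [[[0,0,0,-10],[0,0,0,-10],[0,0,0,-10],[0,0,0,-10],[0,0,0,-10],[0,0,0,-10],[0,0,0,-10],[0,0,0,-10],[0,0,0,-10],[0,0,0,-10],[0,0,0,-10],[0,0,0,-10],[0,0,0,-9.5],[0,0,0,0]]]}}

```text
t: 4.15
position: [582.3, -296.3, 231.1]
ee_rot: [-1.4, 0.848, -0.848]
ft_force: [0.8, -0.5, 0.6]
gripper_width: 85.4
```

```bash
cat >> h.py <<'E'
def tool():
    s=robot.state();return s,cv2.Rodrigues(s['ee_rot'])[0]
def st2(goal=None):
    s,T=tool();ax=np.degrees(np.arctan2(T[1,0],T[0,0]))%360
    print('t',round(s['t'],2),'p',s['position'].round(1),'angx',ax.round(1),'f',s['ft_force'].round(1),'tau',s['wrist_torque'].round(2),'w',round(s['gripper_width'],1))
    corner=s['position']+T@[-11,0,57];print('corner',corner.round(1))
    if goal is not None: print('shift to goal',(T.T@(np.array(goal)-s['position'])).round(1))
def snap(n,f,roi=None,k=1):
    im=robot.get_image(n)[:,:,::-1]
    if roi: x0,y0,x1,y1=roi;im=cv2.resize(im[y0:y1,x0:x1],None,fx=k,fy=k,interpolation=cv2.INTER_CUBIC)
    cv2.imwrite(f'pics/{f}.png',im)
E
python3 -c "
from h import *
st2([562,-247,15]);snap('scene','s2',(330,40,640,280),2.5);snap('top','t2')"
```

```text
t 4.15 p [ 582.3 -296.3  231.1] angx 297.6 f [ 0.8 -0.5  0.6] tau [-0.01  0.02  0.02] w 85.4
corner [ 627.7 -260.1  231.1]
shift to goal [-53.1 216.1   5. ]
```

View pics/s2.png

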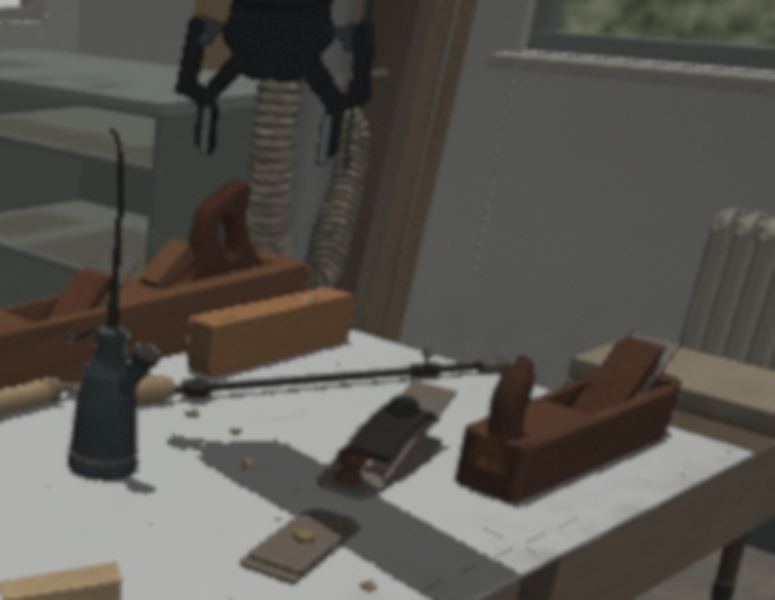

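View pics/t2.png

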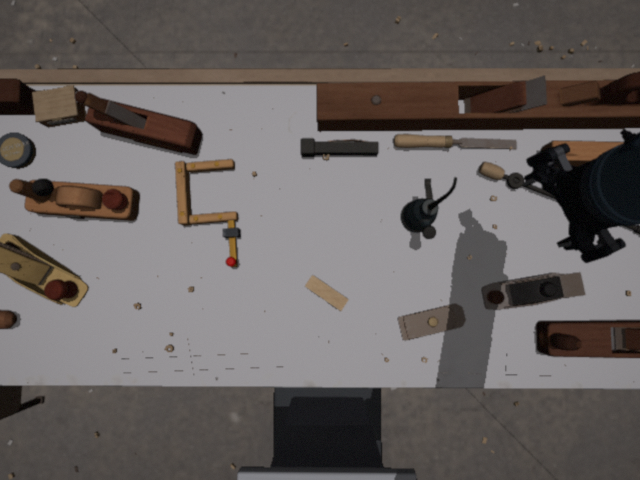

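Request:
{"fn": "jog_arm", "kwargs": {"steps": [[[-18,0,2,0],[-18,0,2,0],[-17,0,1,0],[0,30,0,0],[0,30,0,0],[0,30,0,0],[0,30,0,0],[0,30,0,0],[0,30,0,0],[0,20,0,0],[0,10,0,0],[0,6,0,0],[0,0,0,0]]]}}

```text
t: 5.88
position: [563.4, -245.7, 15.6]
ee_rot: [-1.4, 0.845, -0.845]
ft_force: [-0.2, -0.4, 0.1]
gripper_width: 84.9
```

```bash
python3 -c "
from h import *
st2([562,-247,15]);snap('scene','s3',(330,80,530,280),3);snap('top','t3',(360,120,560,300),3.5)"
```

```text
t 5.88 p [ 563.4 -245.7   15.6] angx 297.8 f [-0.2 -0.4  0.1] tau [ 0.02 -0.02 -0.02] w 84.9
corner [ 608.7 -209.4   15.6]
shift to goal [ 0.5  0.6 -1.8]
```

View pics/s3.png

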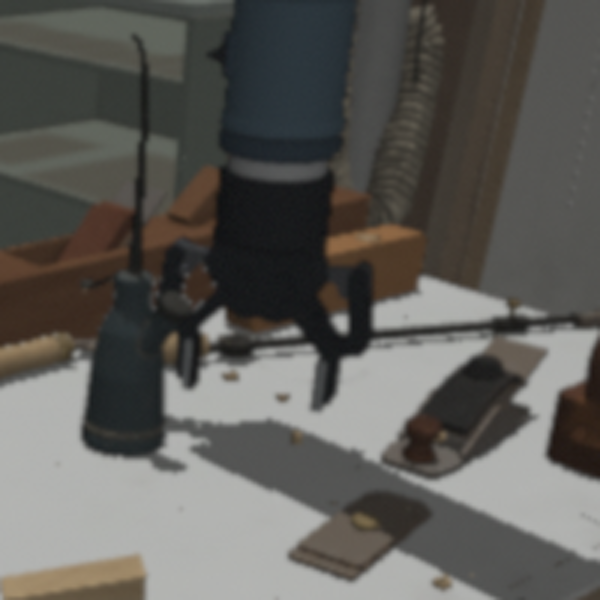

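View pics/t3.png

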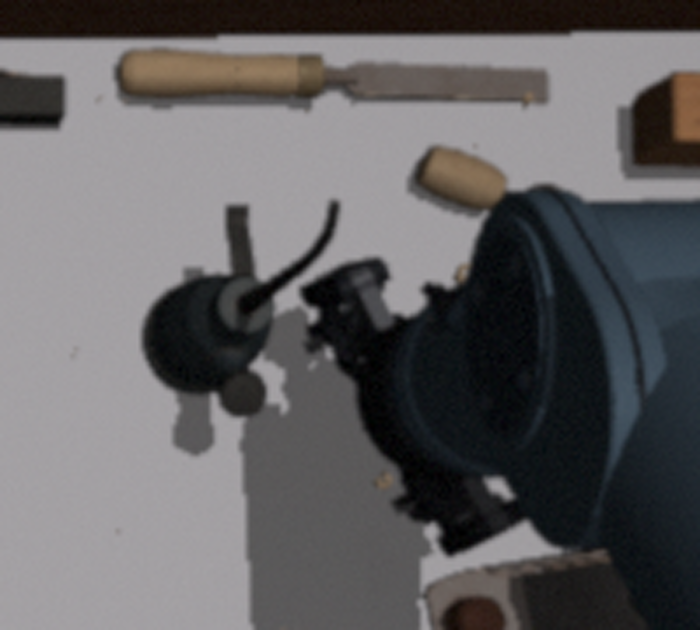

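Request:
{"fn": "jog_arm", "kwargs": {"steps": [[[-4.4,0,2.4,0],[-4.4,0,2.4,0],[-4.4,0,2.4,0],[-3.5,0,1.9,0],[-3.5,0,1.9,0],[-3.5,0,1.9,0],[0,0,0,0]]]}}

```text
t: 6.85
position: [563.5, -218.4, 15.3]
ee_rot: [-1.401, 0.845, -0.845]
ft_force: [1.2, -1.0, 1.0]
gripper_width: 85.1
```

```bash
cat >> h.py <<'E'
def can_meas(f,guess):
    """foot circle in the top view: dark pixels near guess, Hough circle with known radius"""
    im=robot.get_image('top');u=proj('top',[[guess[0],guess[1],3]])[0]
    x0,y0=(u-45).astype(int);g=im[y0:y0+90,x0:x0+90]
    G=cv2.resize(g,None,fx=6,fy=6,interpolation=cv2.INTER_CUBIC);cv2.imwrite(f'pics/{f}.png',G[:,:,::-1])
    R=proj('top',[[guess[0],guess[1]+30,3]])[0];r=np.hypot(*(R-u))*6
    c=cv2.HoughCircles(cv2.GaussianBlur(cv2.cvtColor(G,cv2.COLOR_RGB2GRAY),(0,0),3),cv2.HOUGH_GRADIENT_ALT,1.5,20,param1=120,param2=0.3,minRadius=int(r*.93),maxRadius=int(r*1.07))
    if c is None: print('no circle, r',r);return
    for q in c[0][:3]: print('can',ray('top',np.array(q[:2])/6+[x0,y0]-.4,3)[0][:2].round(1),'r px',q[2],'exp',r.round(1))
E
python3 -c "
from h import *
st2();can_meas('t4',(607,-158));snap('scene','s4',(330,80,530,280),3)"
```

```text
t 6.85 p [ 563.5 -218.4   15.3] angx 297.8 f [ 1.2 -1.   1. ] tau [-0.25 -0.12 -0.06] w 85.1
corner [ 608.8 -182.1   15.3]
no circle, r 97.05683006043431
```

View pics/t4.png

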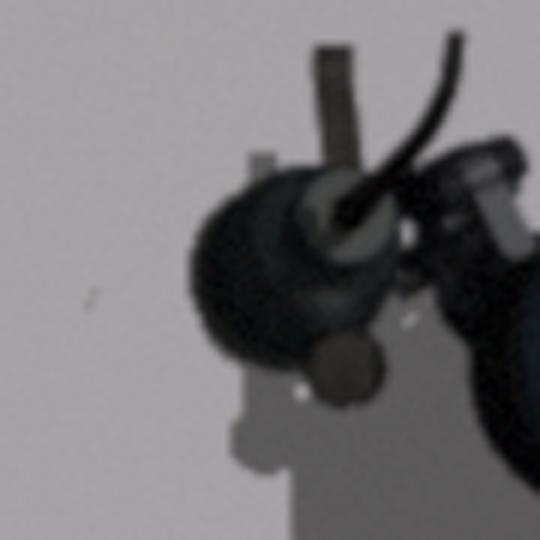

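View pics/s4.png

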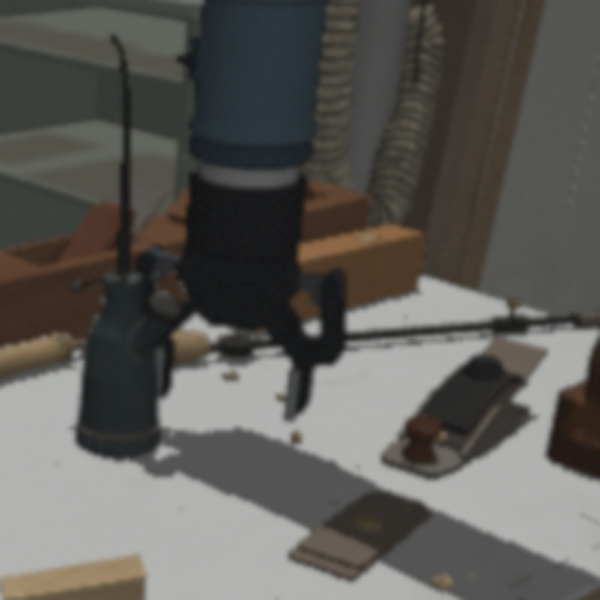

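```bash
cat >> h.py <<'E'
from scipy.optimize import least_squares
def can_meas(f,guess,dark=75):
    im=robot.get_image('top');u=proj('top',[[guess[0],guess[1],3]])[0]
    x0,y0=(u-45).astype(int);g=im[y0:y0+90,x0:x0+90]
    G=cv2.resize(g,None,fx=6,fy=6,interpolation=cv2.INTER_CUBIC);cv2.imwrite(f'pics/{f}.png',G[:,:,::-1])
    r=np.hypot(*(proj('top',[[guess[0],guess[1]+30,3]])[0]-u))*6
    m=(cv2.GaussianBlur(G,(0,0),2).max(2)<dark).astype(np.uint8)
    cs=cv2.findContours(m,cv2.RETR_EXTERNAL,cv2.CHAIN_APPROX_NONE)[0];c=max(cs,key=len)[:,0].astype(float)
    L=c[:,0].min();p=c[c[:,0]<L+.75*r];yc=p[p[:,0]<L+5,1].mean()
    p=p[np.abs(p[:,1]-yc)<r*1.02]
    s=least_squares(lambda q:np.hypot(*(p-q).T)-r,[L+r,yc],loss='soft_l1').x
    w=ray('top',s/6+[x0,y0]-.4,3)[0][:2];print('can',w.round(1),'px',s.round(0),'rms',np.std(np.hypot(*(p-s).T)-r).round(1));return w
E
python3 -c "
from h import *
can_meas('t4',(607,-158))
import h
im0=cv2.imread('pics/top0.png')[:,:,::-1]
class F: pass
o=robot.get_image
h.robot=type('R',(),dict(get_image=staticmethod(lambda n:im0),calibration=robot.calibration))()
can_meas('t4b',(607,-168))
"
```

```text
can [ 606.8 -162.3] px [289. 276.] rms 1.4Traceback (most recent call last):
  File "<string>", line 9, in <module>
    can_meas('t4b',(607,-168))
    ~~~~~~~~^^^^^^^^^^^^^^^^^^
  File "h.py", line 37, in can_meas
    im=robot.get_image('top');u=proj('top',[[guess[0],guess[1],3]])[0]
                                ~~~~^^^^^^^^^^^^^^^^^^^^^^^^^^^^^^^
  File "h.py", line 4, in proj
    c=robot.calibration(n);return cv2.projectPoints(np.float64(P).reshape(-1,1,3),np.array(c['rvec']),np.array(c['tvec']),c['intrinsics'],None)[0].reshape(-1,2)
TypeError: make.<locals>.<lambda>() takes 1 positional argument but 2 were given
```

```bash
cat >> h.py <<'E'
def plan(can,beta,gap=4,al=28,z=15,C=(-29.5,64.5)):
    """tool turn, then shift in turned axes, that put finger behind can for heading beta"""
    s,T=tool();ax=np.degrees(np.arctan2(T[1,0],T[0,0]))
    turn=(beta+al+180-ax+180)%360-180
    a=np.radians(beta+al+180);x=np.array([np.cos(a),np.sin(a)]);zz=np.array([-np.sin(a),np.cos(a)])
    n=np.array([np.cos(np.radians(beta)),np.sin(np.radians(beta))])
    g=np.array(can)-C[0]*x-C[1]*zz-gap*n
    d=g-s['position'][:2]
    print('beta',beta,'tool turn',(-turn).round(1),'shift after turn x,z',(d@x).round(1),(d@zz).round(1),'y',(s['position'][2]-z).round(1),'| world d',d.round(1),'| n tool',(n@x).round(3),(n@zz).round(3))
E
python3 -c "
from h import *
plan((606.8,-162.3),76,0)
plan((606.8,-162.3),76,4)
plan((606.8,-162.3),70,4)"
```

```text
beta 76 tool turn 13.8 shift after turn x,z -14.7 -8.7 y 0.2 | world d [-12.   12.1] | n tool -0.883 0.469
beta 76 tool turn 13.8 shift after turn x,z -11.1 -10.6 y 0.2 | world d [-13.    8.2] | n tool -0.883 0.469
beta 70 tool turn 19.8 shift after turn x,z -16.7 -15.5 y 0.2 | world d [-17.7  14.4] | n tool -0.883 0.469
```

Request:
{"fn": "jog_arm", "kwargs": {"steps": [[[0,0,0,7],[0,0,0,6.8],[-5.5,0,-5.3,0],[-5.5,0,-5.3,0],[-5.3,0,2.8,0],[-5.3,0,2.8,0],[-5.3,0,2.8,0],[-5.3,0,2.8,0],[-5.3,0,2.8,0],[-5.3,0,2.8,0],[-5.3,0,2.8,0],[0,0,0,0]]]}}

```text
t: 8.5
position: [560.7, -168.6, 15.3]
ee_rot: [-1.315, 1.027, -1.026]
ft_force: [0.7, -0.6, 0.0]
gripper_width: 85.0
```

```bash
cat > look.py <<'E'
import sys
from h import *
i,x,y=sys.argv[1],float(sys.argv[2]),float(sys.argv[3])
st2();w=can_meas('t'+i,(x,y));s,T=tool();d=np.r_[w,0]-s['position'];v=T.T@d;print('can in tool x,z',v[0].round(1),v[2].round(1))
for b in map(float,sys.argv[4:]): plan(w,b,3)
E
python3 look.py 5 615 -127 70 76 84
```

```text
t 8.5 p [ 560.7 -168.6   15.3] angx 284.1 f [ 0.7 -0.6  0. ] tau [-0.17  0.   -0.06] w 85.0
corner [ 613.4 -144.1   15.3]
can [ 617.1 -125.4] px [271. 267.] rms 2.2
can in tool x,z -28.6 65.4
beta 70.0 tool turn 6.0 shift after turn x,z -3.2 -3.9 y 0.2 | world d [-4.3  2.6] | n tool -0.883 0.469
beta 76.0 tool turn 0.0 shift after turn x,z 3.5 -0.5 y 0.2 | world d [ 0.3 -3.5] | n tool -0.883 0.469
beta 84.0 tool turn -8.0 shift after turn x,z 12.8 2.8 y 0.2 | world d [  7.4 -10.8] | n tool -0.883 0.469
```

View pics/t5.png

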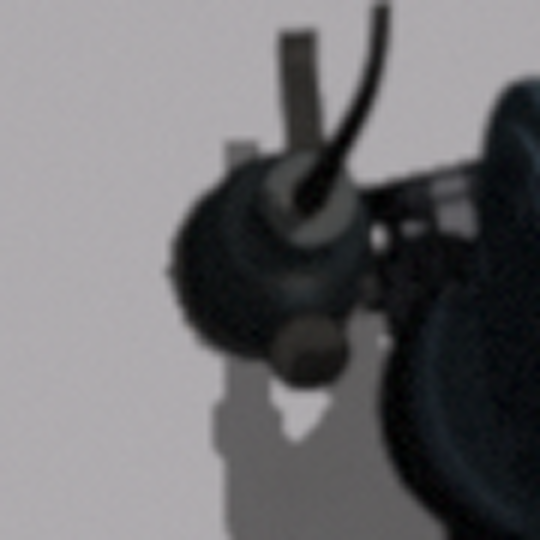

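Request:
{"fn": "jog_arm", "kwargs": {"steps": [[[-5.3,0,2.8,0],[-5.3,0,2.8,0],[-5.3,0,2.8,0],[-5.3,0,2.8,0],[-5.3,0,2.8,0],[-5.3,0,2.8,0],[-5.3,0,2.8,0],[-5.3,0,2.8,0],[-5.3,0,2.8,0],[-5.3,0,2.8,0],[0,0,0,0]]]}}

```text
t: 9.93
position: [575.1, -110.5, 15.3]
ee_rot: [-1.315, 1.027, -1.026]
ft_force: [-0.3, -0.2, -0.7]
gripper_width: 84.9
```

```bash
python3 look.py 6 632 -67 70 76 84
```

```text
t 9.93 p [ 575.1 -110.5   15.3] angx 284.1 f [-0.3 -0.2 -0.7] tau [-0.15  0.02  0.01] w 84.9
corner [627.8 -85.9  15.3]
can [631.1 -67. ] px [274. 276.] rms 2.9
can in tool x,z -29.0 65.0
beta 70.0 tool turn 6.0 shift after turn x,z -3.6 -4.3 y 0.3 | world d [-4.8  2.9] | n tool -0.883 0.469
beta 76.0 tool turn 0.0 shift after turn x,z 3.1 -0.9 y 0.3 | world d [-0.2 -3.2] | n tool -0.883 0.469
beta 84.0 tool turn -8.0 shift after turn x,z 12.4 2.5 y 0.3 | world d [  6.9 -10.6] | n tool -0.883 0.469
```

View pics/t6.png

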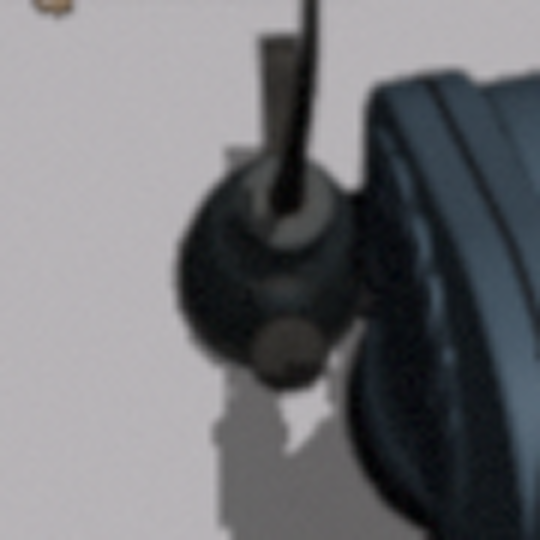

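Request:
{"fn": "jog_arm", "kwargs": {"steps": [[[-5.3,0,2.8,0],[-6.2,0,3.3,0],[-6.2,0,3.3,0],[-6.2,0,3.3,0],[-6.2,0,3.3,0],[-6.2,0,3.3,0],[-6.2,0,3.3,0],[-6.2,0,3.3,0],[-6.2,0,3.3,0],[-6.2,0,3.3,0],[-6.2,0,3.3,0],[-6.2,0,3.3,0],[-6.2,0,3.3,0],[-6.2,0,3.3,0],[-5.3,0,2.8,0],[0,0,0,0]]]}}

```text
t: 11.98
position: [600.0, -10.2, 15.3]
ee_rot: [-1.315, 1.027, -1.026]
ft_force: [-0.4, -0.9, -0.2]
gripper_width: 85.1
```

```bash
python3 look.py 7 655 34 80 88 94.7;python3 -c "
from h import *
snap('scene','s7');snap('top','tt7')"
```

```text
t 11.97 p [600.  -10.2  15.3] angx 284.1 f [-0.4 -0.9 -0.2] tau [-0.13  0.04 -0.03] w 85.1
corner [652.7  14.3  15.3]
can [707.1  39.2] px [259. 113.] rms 21.4
can in tool x,z -22.4 116.0
beta 80.0 tool turn -4.0 shift after turn x,z 17.8 51.4 y 0.2 | world d [54.4 -1.1] | n tool -0.883 0.469
beta 88.0 tool turn -12.0 shift after turn x,z 34.3 52.2 y 0.2 | world d [62.  -7.9] | n tool -0.883 0.469
beta 94.7 tool turn -18.7 shift after turn x,z 48.1 51.2 y 0.2 | world d [ 69.  -12.8] | n tool -0.883 0.469
```

View pics/t7.png

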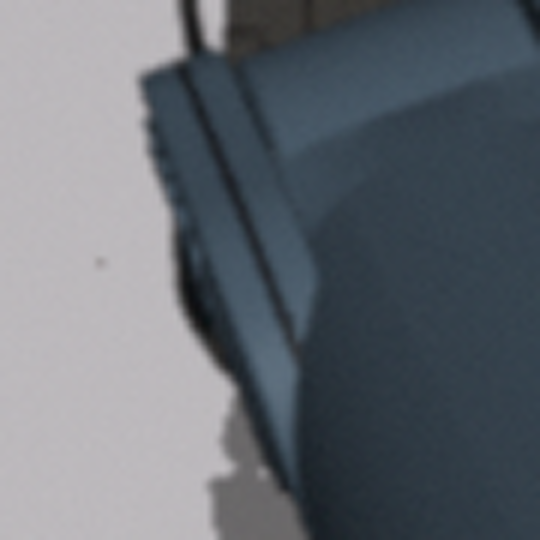

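View pics/tt7.png

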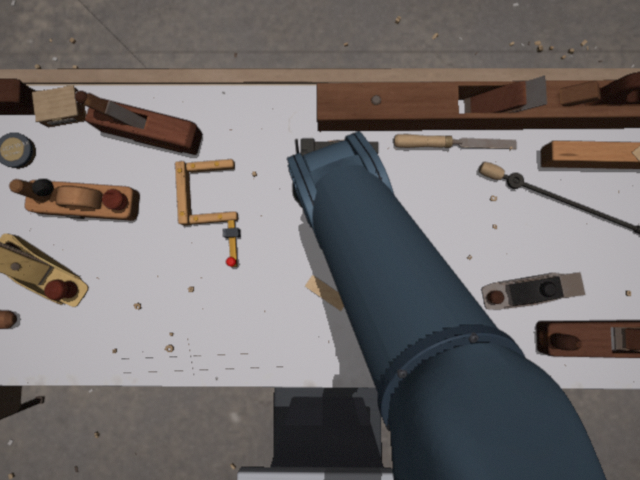

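View pics/s7.png

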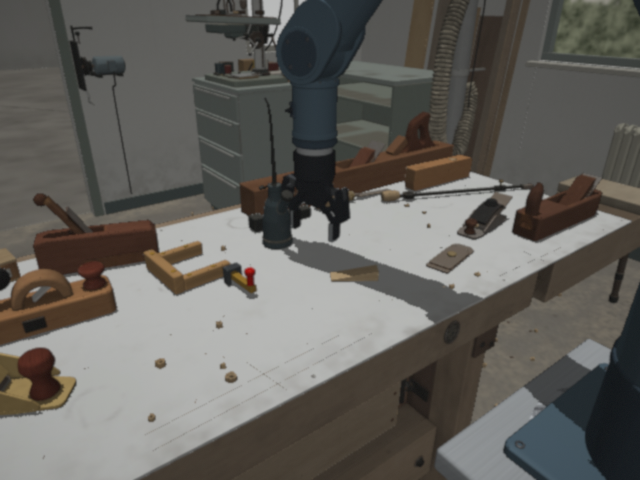

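```bash
python3 -c "
import cv2
im=cv2.imread('pics/s7.png');cv2.imwrite('pics/s7z.png',cv2.resize(im[170:260,240:360],None,fx=6.5,fy=6.5,interpolation=cv2.INTER_CUBIC))
from h import *
# predicted foot centre with constant tool offset
s,T=tool();w=s['position']+T@[-29,0,65];w[2]=0;print(w)
ring=[[w[0]+30*np.cos(q),w[1]+30*np.sin(q),0] for q in np.linspace(0,6.28,73)];u=proj('scene',ring);print(u.min(0),u.max(0),((u.max(0)-[240,170]+.5)*6.5),((u.min(0)-[240,170]+.5)*6.5))
# bias check with the first picture
ring=[[608+30*np.cos(q),-169+30*np.sin(q),0] for q in np.linspace(0,6.28,73)];u=proj('scene',ring);print('init pred',u.min(0),u.max(0))
"
```

```text
[656.02357963  32.65379659   0.        ]
[264.34194416 235.03261084] [294.95904736 248.57073917] [360.48380786 513.95980462] [161.47263705 425.96197048]
init pred [358.28178186 219.55190512] [386.76981297 231.225942  ]
```

View pics/s7z.png

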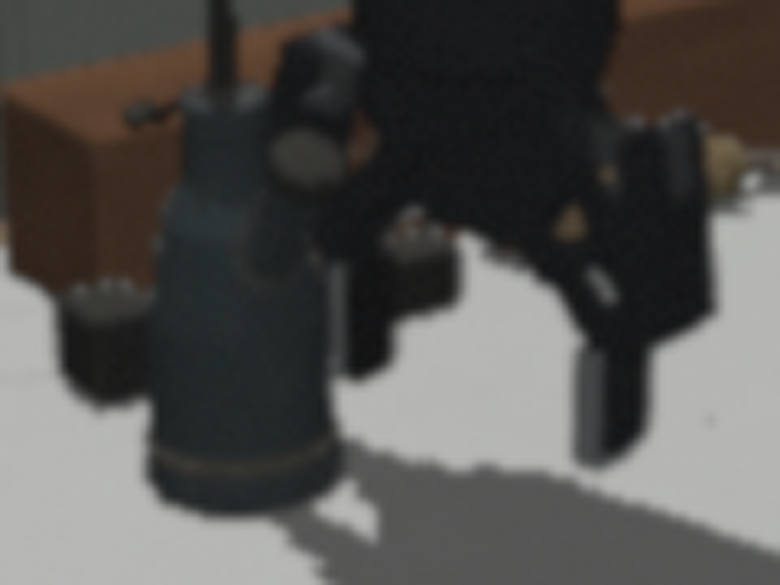

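Request:
{"fn": "jog_arm", "kwargs": {"steps": [[[-6.2,0,3.3,0],[-6.2,0,3.3,0],[-6.2,0,3.3,0],[-6.2,0,3.3,0],[0,0,0,0]]]}}

```text
t: 12.75
position: [606.9, 17.3, 15.3]
ee_rot: [-1.315, 1.026, -1.026]
ft_force: [-0.7, -2.1, -1.1]
gripper_width: 85.0
```

```bash
cat > look2.py <<'E'
import sys
from h import *
st2();s,T=tool();w=s['position']+T@[-29,0,65];w[2]=0;print('pred can',w.round(1))
im=robot.get_image('scene')[:,:,::-1]
ring=[[w[0]+30*np.cos(q),w[1]+30*np.sin(q),0] for q in np.linspace(0,6.28,73)];u=proj('scene',ring)-[1.8,0]
c=u.mean(0).astype(int);x0,y0=c[0]-60,c[1]-70
G=cv2.resize(im[y0:y0+90,x0:x0+120],None,fx=6.5,fy=6.5,interpolation=cv2.INTER_CUBIC)
for p in (u-[x0,y0]+.5)*6.5: cv2.circle(G,tuple(int(v) for v in p),1,(0,255,0),-1)
cv2.imwrite(f'pics/s{sys.argv[1]}.png',G)
for b in map(float,sys.argv[2:]): plan(w[:2],b,3,C=(-29,65))
E
python3 look2.py 8 94.7
```

```text
t 12.75 p [606.9  17.3  15.3] angx 284.1 f [-0.7 -2.1 -1.1] tau [-0.13  0.03 -0.01] w 85.0
corner [659.5  41.8  15.3]
pred can [662.9  61.2   0. ]
beta 94.7 tool turn -18.6 shift after turn x,z 24.5 4.9 y 0.2 | world d [ 17.3 -18. ] | n tool -0.883 0.469
```

View pics/s8.png

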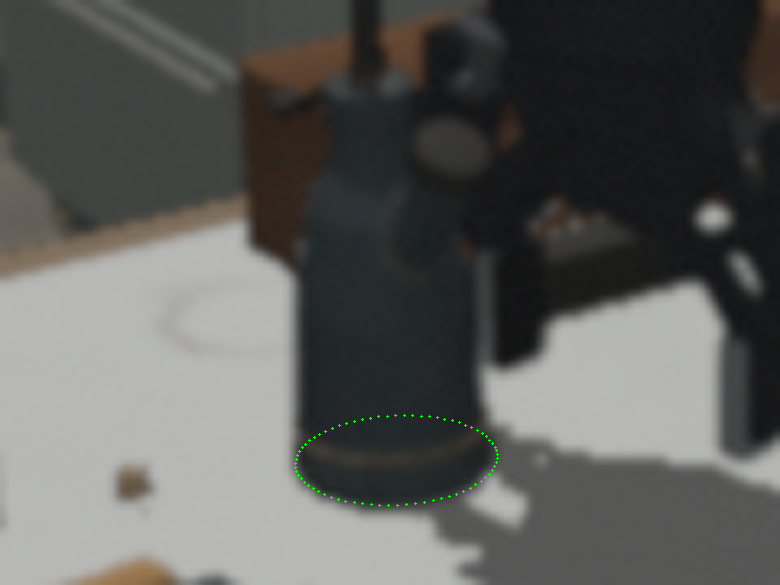

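Request:
{"fn": "jog_arm", "kwargs": {"steps": [[[7.2,0,4.1,0],[7.2,0,4.1,0],[7.3,0,4.2,0],[0,0,0,-6.2],[0,0,0,-6.2],[0,0,0,-6.2],[-5.3,0,2.8,0],[-5.3,0,2.8,0],[-5.3,0,2.8,0],[-5.3,0,2.8,0],[-5.3,0,2.8,0],[-5.3,0,2.8,0],[0,0,0,0]]]}}

```text
t: 14.42
position: [620.9, 34.7, 15.3]
ee_rot: [-1.426, 0.78, -0.78]
ft_force: [0.1, -0.1, -0.5]
gripper_width: 84.8
```

```bash
python3 look2.py 9 94.7 100 88; python3 -c "
from h import *
snap('top','t9',(160,110,400,290),3.3)"
```

```text
t 14.43 p [620.9  34.7  15.3] angx 302.7 f [ 0.1 -0.1 -0.5] tau [-0.12 -0.   -0.05] w 84.8
corner [662.9  74.7  15.3]
pred can [659.9  94.2   0. ]
beta 94.7 tool turn -0.1 shift after turn x,z 2.3 -1.2 y 0.3 | world d [ 0.2 -2.6] | n tool -0.883 0.469
beta 100.0 tool turn -5.4 shift after turn x,z 8.4 1.2 y 0.3 | world d [ 6.1 -5.9] | n tool -0.883 0.469
beta 88.0 tool turn 6.6 shift after turn x,z -5.1 -5.1 y 0.3 | world d [-6.9  2.4] | n tool -0.883 0.469
```

View pics/s9.png

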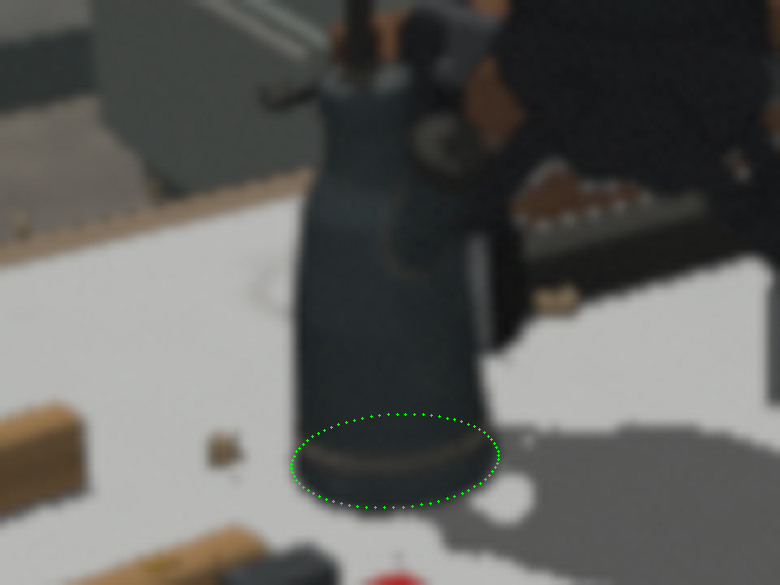

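View pics/t9.png

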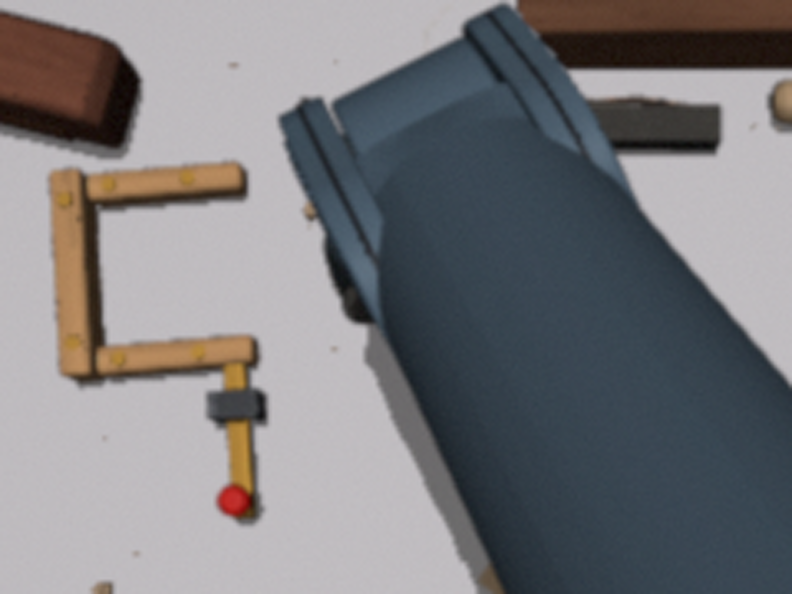

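Request:
{"fn": "jog_arm", "kwargs": {"steps": [[[-5.3,0,2.8,0],[-5.3,0,2.8,0],[-5.3,0,2.8,0],[-5.3,0,2.8,0],[-5.3,0,2.8,0],[-5.3,0,2.8,0],[-5.3,0,2.8,0],[-5.3,0,2.8,0],[0,0,0,0]]]}}

```text
t: 15.65
position: [616.9, 82.6, 15.3]
ee_rot: [-1.426, 0.78, -0.78]
ft_force: [0.9, -0.3, -0.0]
gripper_width: 85.1
```

```bash
python3 look2.py 10 94.7 100 88; python3 -c "
from h import *
snap('top','t10',(160,110,400,290),3.3)"
```

```text
t 15.65 p [616.9  82.6  15.3] angx 302.7 f [ 0.9 -0.3 -0. ] tau [-0.11 -0.03 -0.05] w 85.1
corner [658.9 122.6  15.3]
pred can [655.9 142.1   0. ]
beta 94.7 tool turn -0.1 shift after turn x,z 2.5 -1.2 y 0.2 | world d [ 0.3 -2.7] | n tool -0.883 0.469
beta 100.0 tool turn -5.4 shift after turn x,z 8.6 1.2 y 0.2 | world d [ 6.2 -6. ] | n tool -0.883 0.469
beta 88.0 tool turn 6.6 shift after turn x,z -5.0 -5.1 y 0.2 | world d [-6.7  2.2] | n tool -0.883 0.469
```

View pics/s10.png

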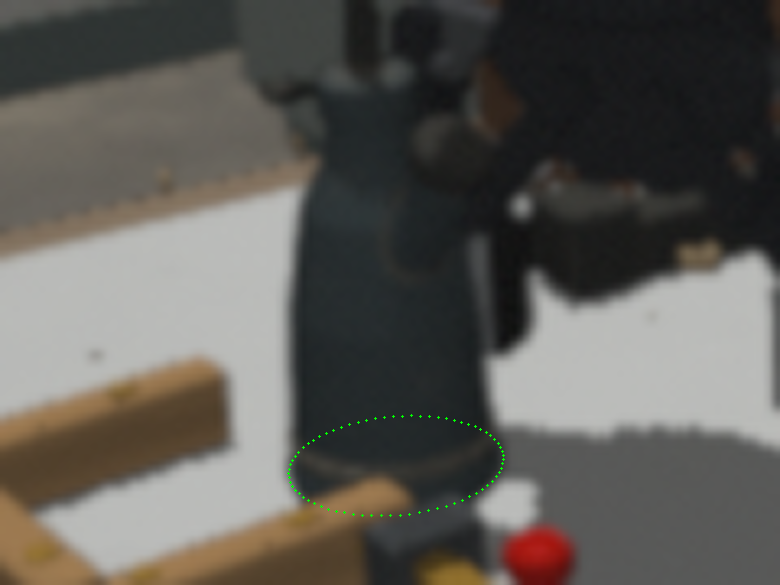

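View pics/t10.png

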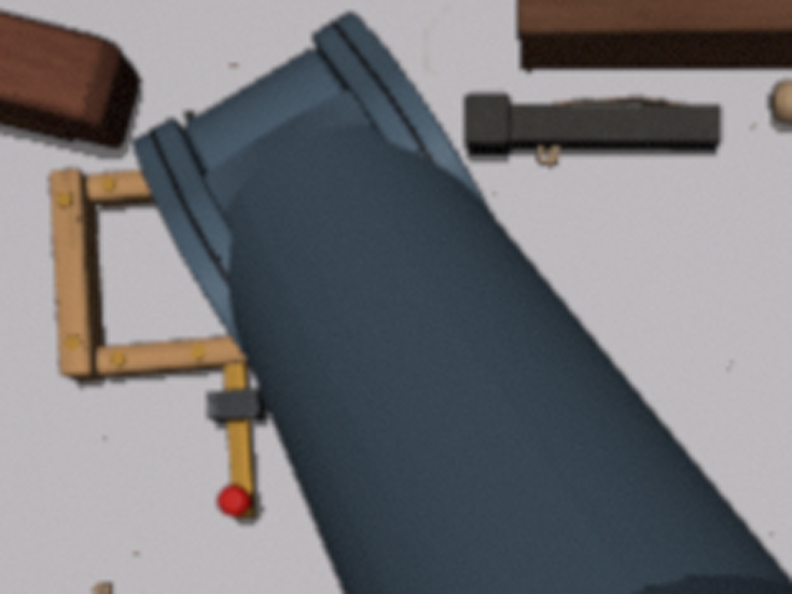

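Request:
{"fn": "jog_arm", "kwargs": {"steps": [[[-5.3,0,2.8,0],[-5.3,0,2.8,0],[-5.3,0,2.8,0],[-5.3,0,2.8,0],[-5.3,0,2.8,0],[-5.3,0,2.8,0],[-5.3,0,2.8,0],[-5.3,0,2.8,0],[0,0,0,0]]]}}

```text
t: 16.88
position: [612.9, 130.4, 15.3]
ee_rot: [-1.426, 0.78, -0.78]
ft_force: [-0.5, -1.5, 0.8]
gripper_width: 85.2
```

```bash
python3 look2.py 11; python3 -c "
from h import *
snap('scene','s11b',(120,150,320,300),4)"
```

```text
t 16.88 p [612.9 130.4  15.3] angx 302.7 f [-0.5 -1.5  0.8] tau [-0.12 -0.   -0.03] w 85.2
corner [654.9 170.4  15.3]
pred can [652.  189.9   0. ]
```

View pics/s11.png

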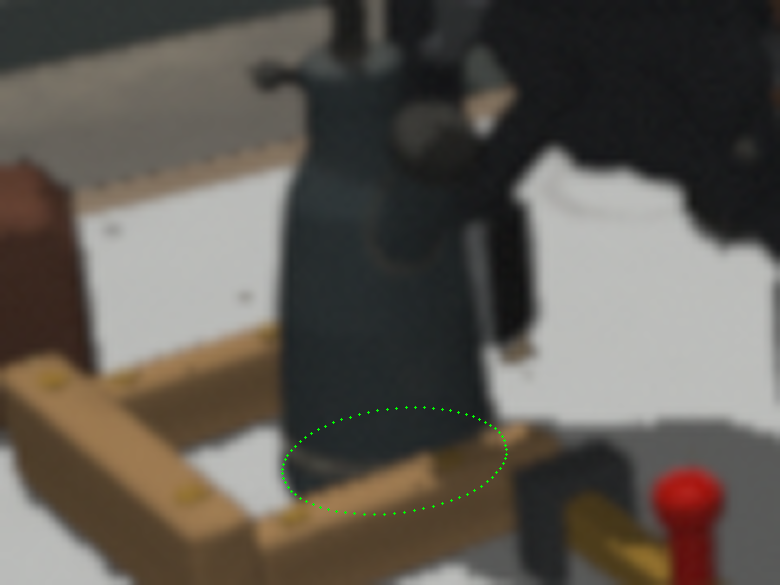

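View pics/s11b.png

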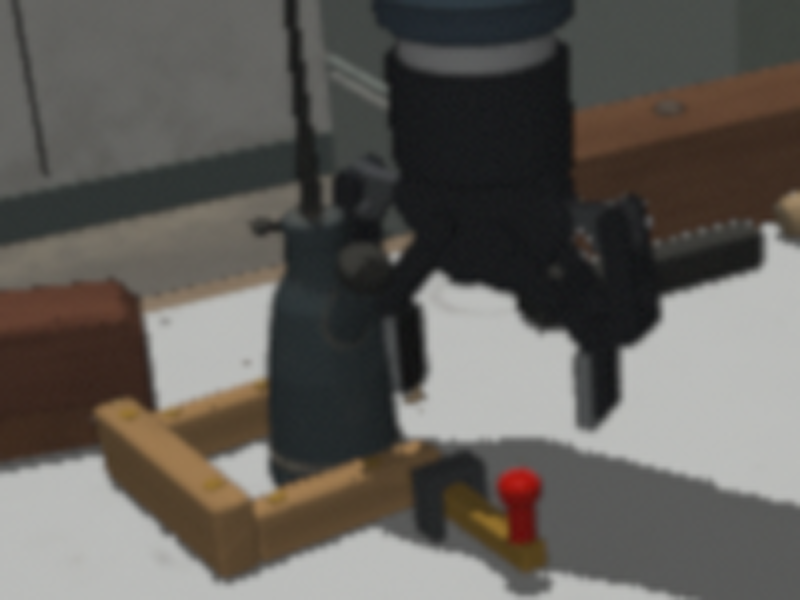

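Request:
{"fn": "jog_arm", "kwargs": {"steps": [[[-5.3,0,2.8,0],[-5.3,0,2.8,0],[-5.3,0,2.8,0],[-5.3,0,2.8,0],[-4.4,0,2.4,0],[0,0,0,0]]]}}

```text
t: 17.73
position: [610.6, 159.2, 15.3]
ee_rot: [-1.426, 0.78, -0.78]
ft_force: [0.1, -0.7, -0.4]
gripper_width: 84.8
```

```bash
python3 look2.py 12; python3 -c "
from h import *
snap('scene','s12b',(120,150,320,300),4)"
```

```text
t 17.73 p [610.6 159.2  15.3] angx 302.7 f [ 0.1 -0.7 -0.4] tau [-0.09  0.03 -0.01] w 84.8
corner [652.7 199.2  15.3]
pred can [649.7 218.7   0. ]
```

View pics/s12.png

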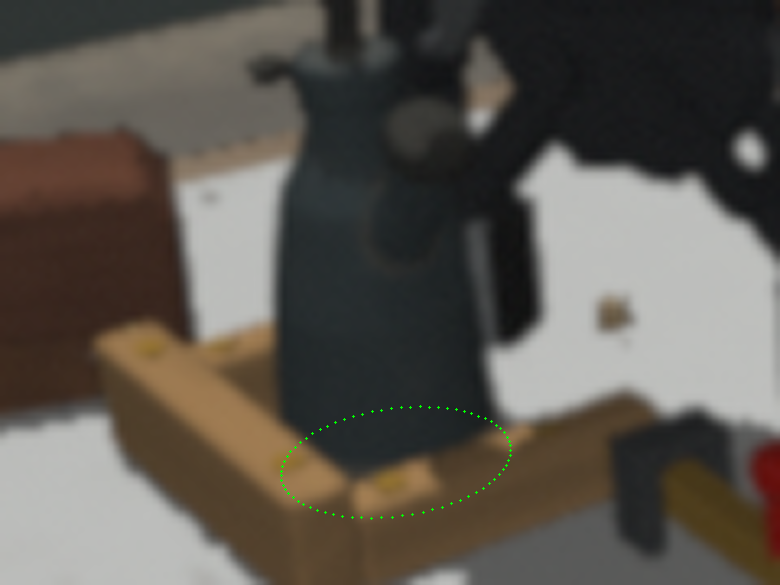

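View pics/s12b.png

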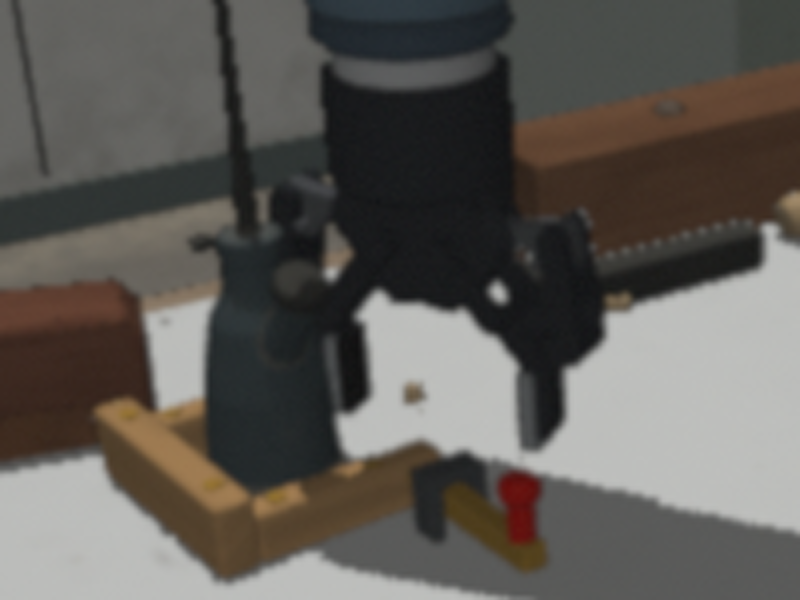

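Request:
{"fn": "jog_arm", "kwargs": {"steps": [[[-1.8,0,0.9,0],[-1.8,0,0.9,0],[-0.9,0,0.5,0],[0,0,0,0]]]}}

```text
t: 18.32
position: [610.3, 163.3, 15.3]
ee_rot: [-1.426, 0.781, -0.781]
ft_force: [-0.6, -1.5, -0.4]
gripper_width: 85.1
```

```bash
python3 -c "
from h import *
st2()"
```

```text
t 18.32 p [610.3 163.3  15.3] angx 302.6 f [-0.6 -1.5 -0.4] tau [-0.41 -0.04 -0.11] w 85.1
corner [652.4 203.2  15.3]
```

Request:
{"fn": "jog_arm", "kwargs": {"steps": [[[-0.9,0,0.5,0],[0,0,0,0]]]}}

```text
t: 18.58
position: [610.3, 164.0, 15.3]
ee_rot: [-1.426, 0.781, -0.781]
ft_force: [0.4, -2.9, 0.5]
gripper_width: 85.2
```

```bash
python3 -c "
from h import *
st2();snap('scene','s13',(120,150,320,300),4)"
```

```text
t 18.57 p [610.3 164.   15.3] angx 302.6 f [ 0.4 -2.9  0.5] tau [-0.49 -0.09 -0.15] w 85.2
corner [652.4 204.   15.3]
```

View pics/s13.png

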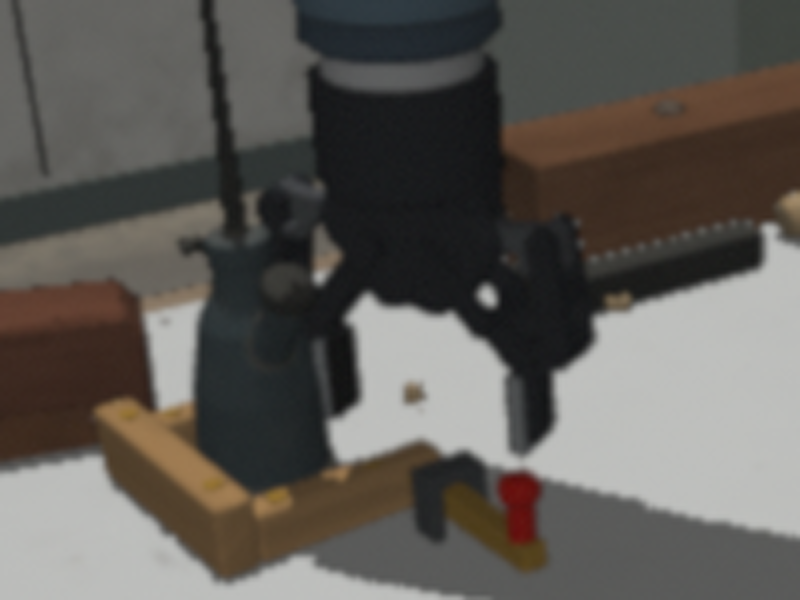

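Request:
{"fn": "jog_arm", "kwargs": {"steps": [[[-1.3,0,0.7,0],[0,0,0,0],[0,0,0,0]]]}}

```text
t: 19.0
position: [610.4, 164.5, 15.4]
ee_rot: [-1.427, 0.781, -0.783]
ft_force: [0.1, -4.9, 2.6]
gripper_width: 85.2
```

```bash
python3 -c "
from h import *
st2();snap('scene','s14',(120,150,320,300),4)"
```

```text
t 19.0 p [610.4 164.5  15.4] angx 302.5 f [ 0.1 -4.9  2.6] tau [-0.9  -0.07 -0.22] w 85.2
corner [652.6 204.4  15.3]
```

View pics/s14.png

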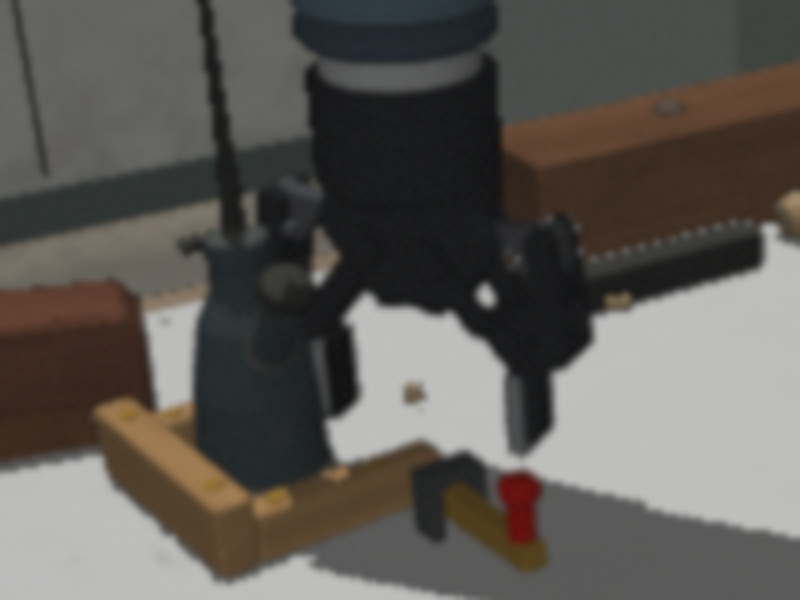

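Request:
{"fn": "jog_arm", "kwargs": {"steps": [[[2.6,0,-1.4,0],[5.3,0,-2.8,0],[8.8,0,-4.7,0],[13.2,0,-7,0],[13.2,0,-7,0],[13.2,0,-7,0],[13.2,0,-7,0],[0,-30,0,0],[0,-30,0,0],[0,-30,0,0],[0,0,0,9.3],[0,0,0,9.3],[0,0,0,9.4],[0,0,0,0]]], "fingers": 85}}

```text
t: 20.8
position: [616.5, 86.9, 105.4]
ee_rot: [-1.247, 1.149, -1.149]
ft_force: [0.2, 0.8, -0.4]
gripper_width: 85.1
```

```bash
python3 -c "
from h import *
st2((480,166,105));snap('scene','s15',(120,150,320,300),4);snap('top','t15',(160,130,310,280),4)"
```

```text
t 20.8 p [616.5  86.9 105.4] angx 274.7 f [ 0.2  0.8 -0.4] tau [0.01 0.03 0.02] w 85.1
corner [672.4 102.5 105.4]
shift to goal [ -90.     0.3 -129.6]
```

View pics/s15.png

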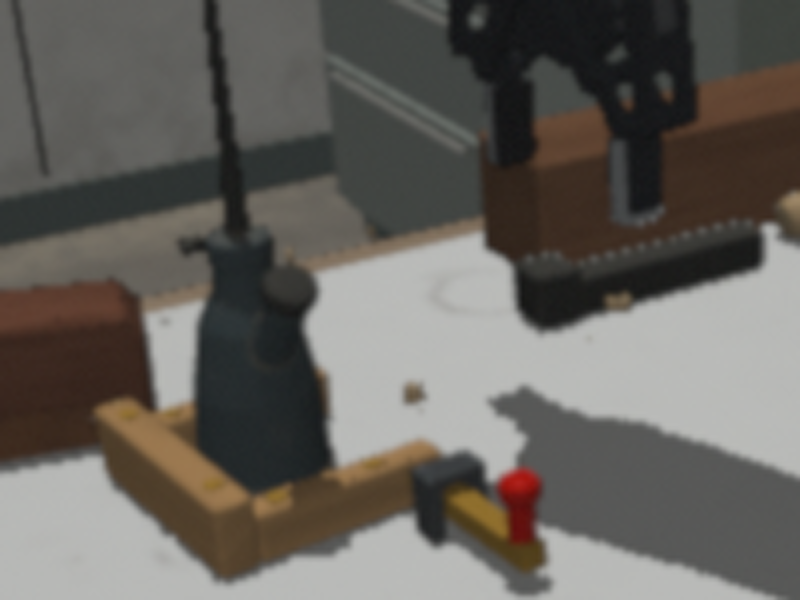

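View pics/t15.png

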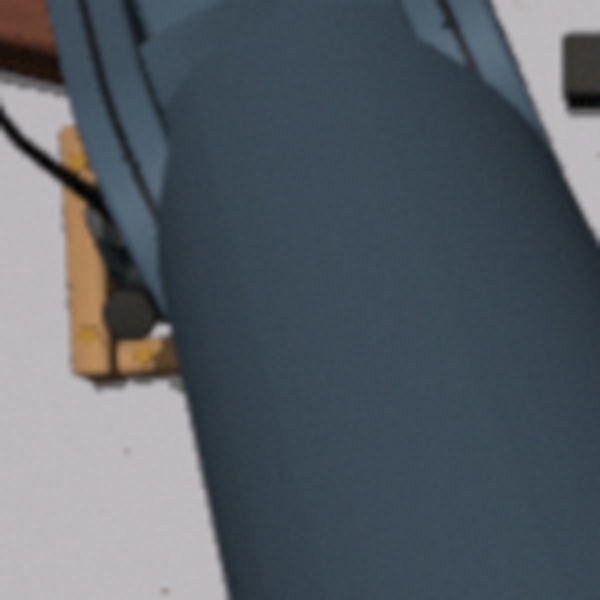

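Request:
{"fn": "jog_arm", "kwargs": {"steps": [[[0,0,-27,0],[0,0,-27,0],[0,0,-27,0],[0,0,-27,0],[0,0,-24,0],[-23,0,0,0],[-23,0,0,0],[-23,0,0,0],[-22,0,0,0],[0,0,0,0]]], "fingers": 0}}

```text
t: 22.15
position: [477.4, 169.2, 105.4]
ee_rot: [-1.247, 1.146, -1.145]
ft_force: [0.1, -0.7, -0.6]
gripper_width: -0.4
```

```bash
python3 -c "
from h import *
st2((480,167,7));snap('scene','s16',(120,150,320,300),4);snap('top','t16',(160,130,310,280),4)"
```

```text
t 22.15 p [477.4 169.2 105.4] angx 274.9 f [ 0.1 -0.7 -0.6] tau [-0.03  0.    0.04] w -0.4
corner [533.3 185.  105.5]
shift to goal [ 2.5 98.4  2.3]
```

View pics/s16.png

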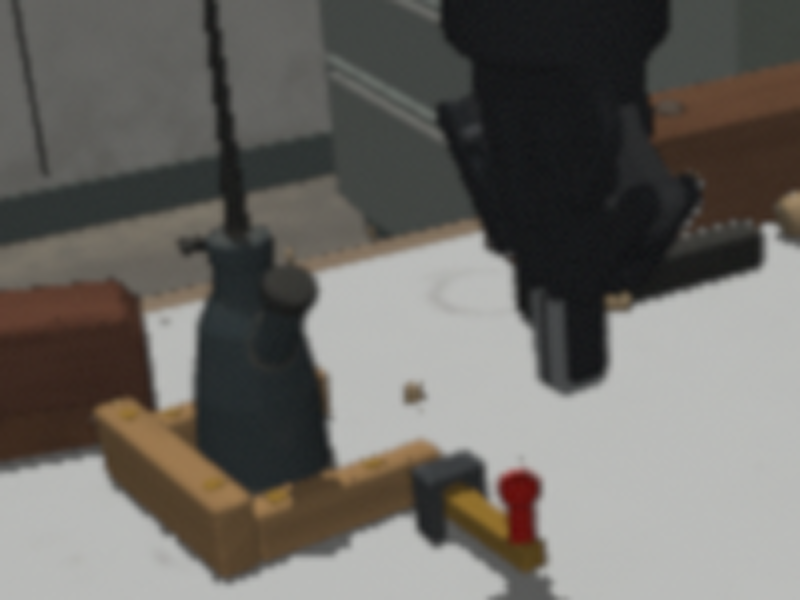

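View pics/t16.png

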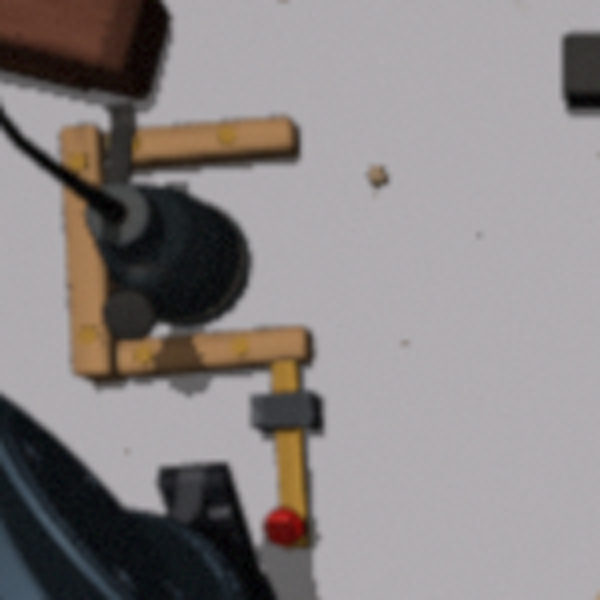

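```bash
python3 -c "
from h import *
w=ray('top',[np.array((179,255))/4+[160,130]-.4,np.array((248,255))/4+[160,130]-.4],3)[:,:2];print(w)
n=np.array([np.cos(np.radians(94.7)),np.sin(np.radians(94.7))]);print('rear edge vs home(648.7,225.5):',(w-[648.7,225.5])@n)
b=ray('top',[np.array((286,365))/4+[160,130]-.4,np.array((292,500))/4+[160,130]-.4],20)[:,:2];print('bolt axis',b,(b-[648.7,225.5])@n)
"
```

```text
[[649.62548186 228.83466261]
 [649.71222074 196.43530446]]
rear edge vs home(648.7,225.5): [  3.24761682 -29.04990207]
bolt axis [[595.74930327 173.98330907]
 [534.05316012 169.85335601]] [-47.0047591  -46.06553478]
```

Request:
{"fn": "jog_arm", "kwargs": {"steps": [[[1.5,25,0,0],[0,25,0,0],[0,25,0,0],[0,15,0,0],[0,7,0,0],[0,0,0,0]]]}}

```text
t: 23.0
position: [477.8, 165.7, 8.3]
ee_rot: [-1.246, 1.15, -1.15]
ft_force: [0.1, -0.1, 0.0]
gripper_width: 0.1
```

```bash
python3 -c "
from h import *
st2();snap('scene','s17',(120,150,320,300),4);snap('top','t17',(160,130,310,280),4)"
```

```text
t 23.0 p [477.8 165.7   8.3] angx 274.6 f [ 0.1 -0.1  0. ] tau [0.03 0.05 0.07] w 0.1
corner [533.7 181.2   8.3]
```

View pics/s17.png

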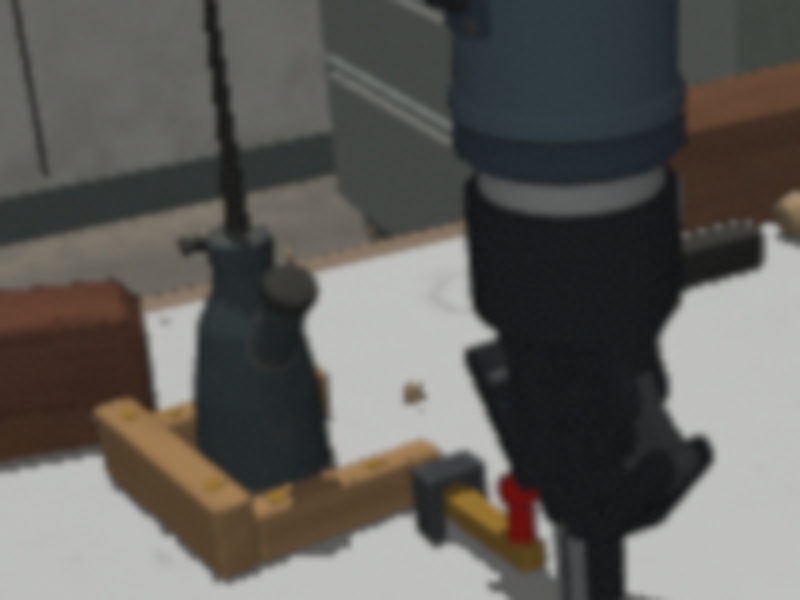

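View pics/t17.png

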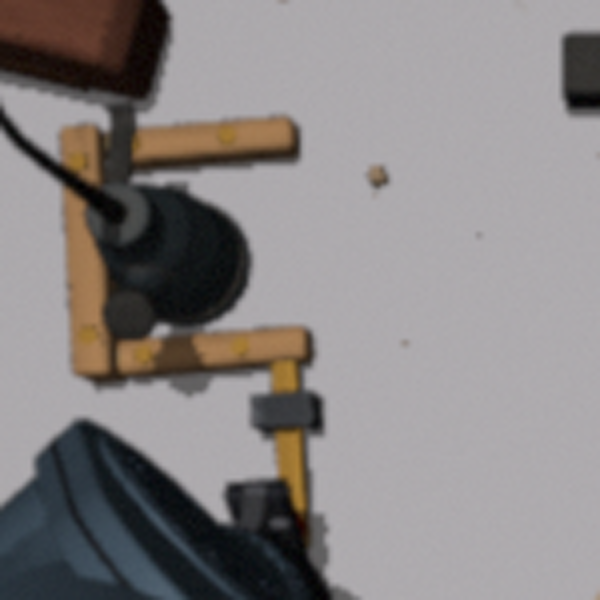

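Request:
{"fn": "jog_arm", "kwargs": {"steps": [[[0,0,5,0],[0,0,5,0],[0,0,5,0],[0,0,5,0],[0,0,5,0],[0,0,5,0],[0,0,5,0],[0,0,0,0]]]}}

```text
t: 24.1
position: [513.2, 168.8, 8.3]
ee_rot: [-1.245, 1.15, -1.15]
ft_force: [-0.9, -0.1, 0.4]
gripper_width: -0.0
```

```bash
python3 -c "
from h import *
st2();snap('scene','s18',(120,150,320,300),4);snap('top','t18',(160,130,310,280),4)"
```

```text
t 24.1 p [513.2 168.8   8.3] angx 274.6 f [-0.9 -0.1  0.4] tau [0.04 0.07 0.02] w -0.0
corner [569.2 184.4   8.3]
```

View pics/s18.png

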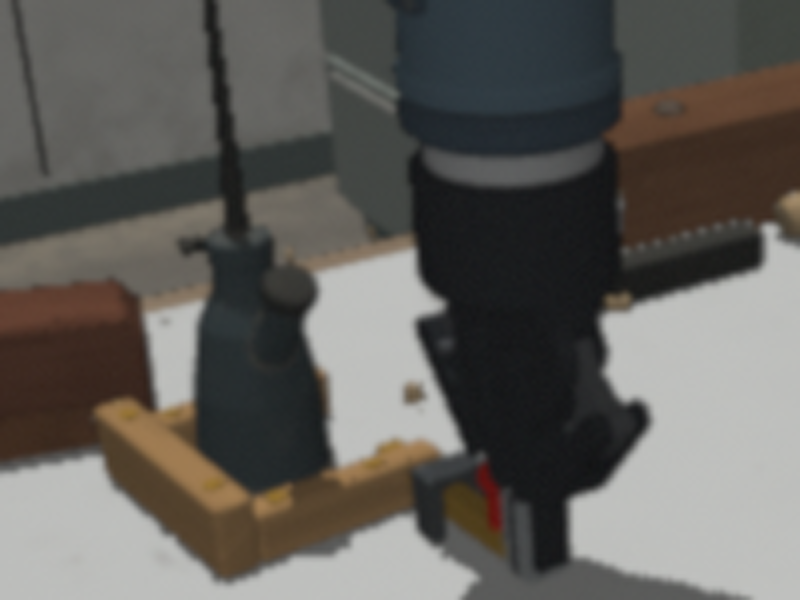

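View pics/t18.png

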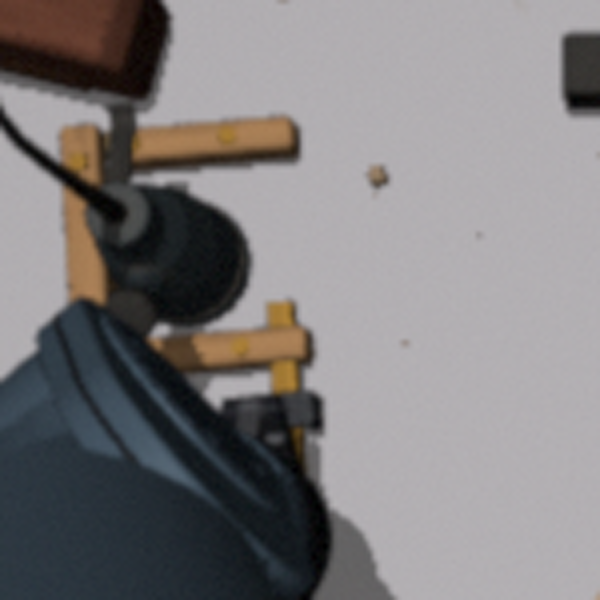

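Request:
{"fn": "jog_arm", "kwargs": {"steps": [[[0,0,4,0],[0,0,4,0],[0,0,4,0],[0,0,4,0],[0,0,4,0],[0,0,2,0],[0,0,2,0],[0,0,0,0]]]}}

```text
t: 25.2
position: [536.8, 170.8, 8.3]
ee_rot: [-1.246, 1.15, -1.15]
ft_force: [-1.6, -0.4, 0.2]
gripper_width: -0.2
```

```bash
python3 -c "
from h import *
st2();snap('scene','s19',(120,150,320,300),4);snap('top','t19',(160,130,310,280),4)"
```

```text
t 25.2 p [536.8 170.8   8.3] angx 274.6 f [-1.6 -0.4  0.2] tau [ 0.07  0.25 -0.  ] w -0.2
corner [592.8 186.3   8.3]
```

View pics/t19.png

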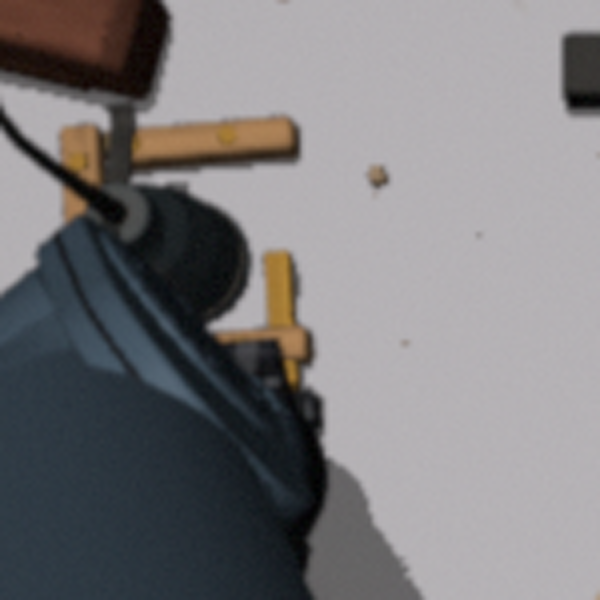

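View pics/s19.png

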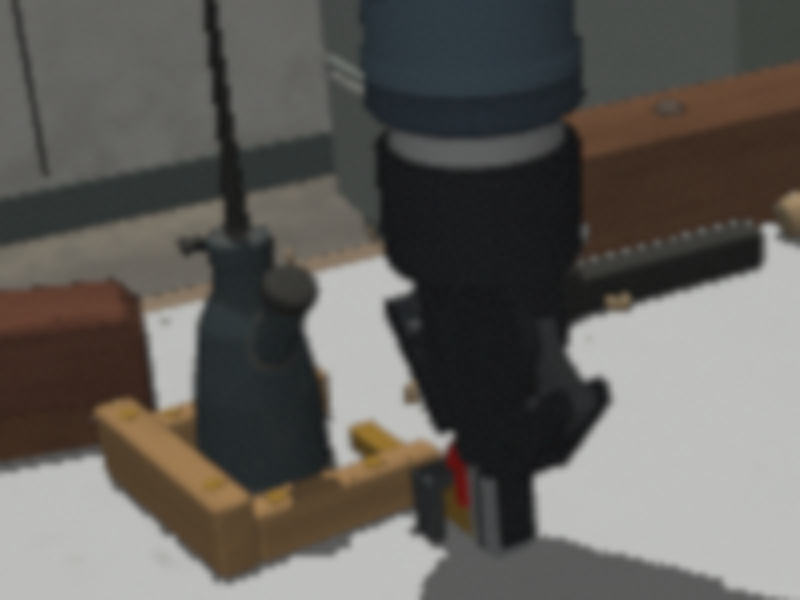

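Request:
{"fn": "jog_arm", "kwargs": {"steps": [[[0,0,1.5,0],[0,0,1.5,0],[0,0,1,0],[0,0,0,0]]]}}

```text
t: 25.8
position: [539.3, 170.9, 8.2]
ee_rot: [-1.248, 1.151, -1.149]
ft_force: [-5.7, 0.8, 4.3]
gripper_width: 0.0
```

```bash
python3 -c "
from h import *
st2()"
```

```text
t 25.8 p [539.3 170.9   8.2] angx 274.6 f [-5.7  0.8  4.3] tau [-0.    0.96  0.  ] w 0.0
corner [595.2 186.5   8. ]
```

Request:
{"fn": "jog_arm", "kwargs": {"steps": [[[0,0,1.5,0],[0,0,0,0],[0,0,0,0]]]}}

```text
t: 26.18
position: [539.3, 170.9, 8.1]
ee_rot: [-1.251, 1.152, -1.148]
ft_force: [-9.6, -1.3, 7.3]
gripper_width: 0.4
```

```bash
python3 -c "
from h import *
st2();snap('top','t20',(160,130,310,280),4);snap('scene','s20',(120,150,320,300),4)"
```

```text
t 26.18 p [539.3 170.9   8.1] angx 274.6 f [-9.6 -1.3  7.3] tau [-0.04  1.65  0.01] w 0.4
corner [595.3 186.5   7.8]
```

View pics/t20.png

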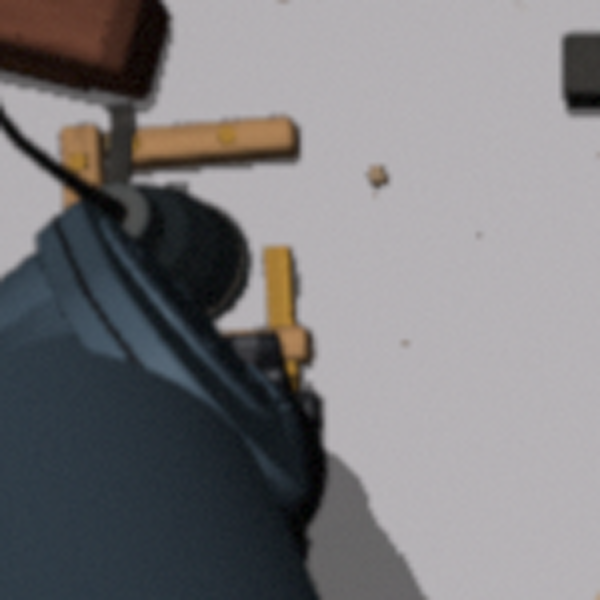

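View pics/s20.png

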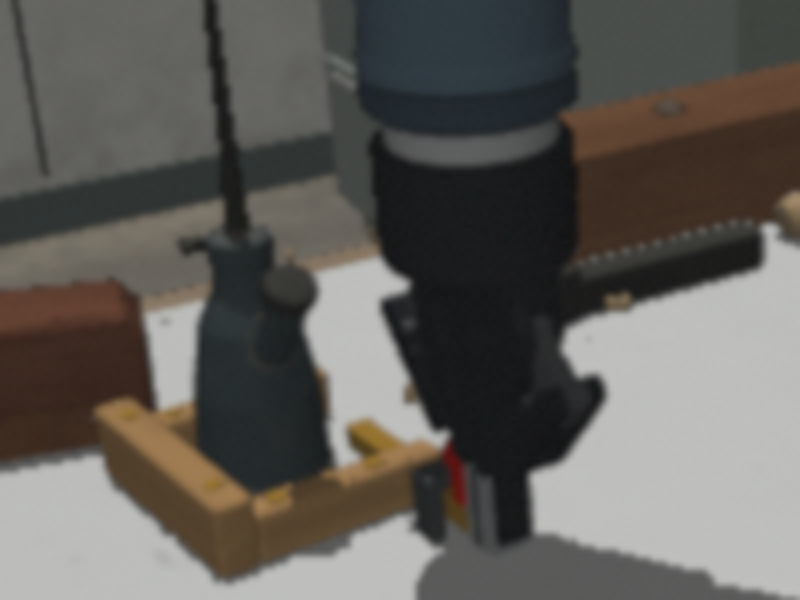

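```bash
python3 -c "
from h import *
f=lambda p,z:ray('top',np.array(p)/4+[160,130]-.4,z)[0][:2]
e=np.array([np.cos(np.radians(4.7)),np.sin(np.radians(4.7))])
tip=f((278,247),20);inn=f((290,327),24);inn0=f((270,329),24);print(tip,inn,(tip-inn)@e,(tip-inn0)@e, 'tip own y',-(tip-[648.7,223])@e)
"
```

```text
[650.3620213  178.90816119] [612.69519259 171.74431921] 38.12716425838577 38.32515807300582 tip own y 1.9563869536686336
```

Request:
{"fn": "jog_arm", "kwargs": {"steps": [[[0,0,-3,0],[0,0,-6,0],[0,0,-12,0],[0,0,-20,0],[0,0,-20,0],[0,-30,0,0],[0,-30,0,0],[0,-30,0,0],[0,-30,0,0],[30,-20,-5,0],[30,0,-5,0],[30,0,0,0],[30,0,0,0],[30,0,0,0],[0,0,0,0],[0,0,0,0],[0,0,0,0]]]}}

```text
t: 28.4
position: [483.1, 17.2, 148.3]
ee_rot: [-1.246, 1.149, -1.148]
ft_force: [-0.2, -0.7, 0.2]
gripper_width: 0.0
```

```bash
python3 -c "
from h import *
st2();snap('top','t21');snap('scene','s21',(120,150,320,300),4)"
```

```text
t 28.4 p [483.1  17.2 148.3] angx 274.7 f [-0.2 -0.7  0.2] tau [-0.04  0.03 -0.02] w 0.0
corner [539.   32.8 148.3]
```

View pics/t21.png

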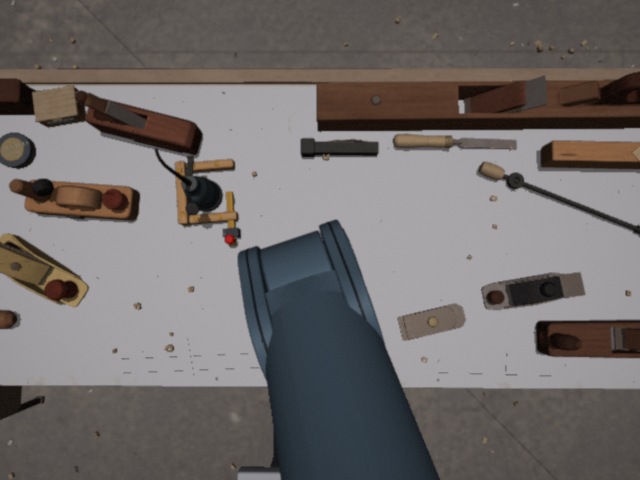

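View pics/s21.png

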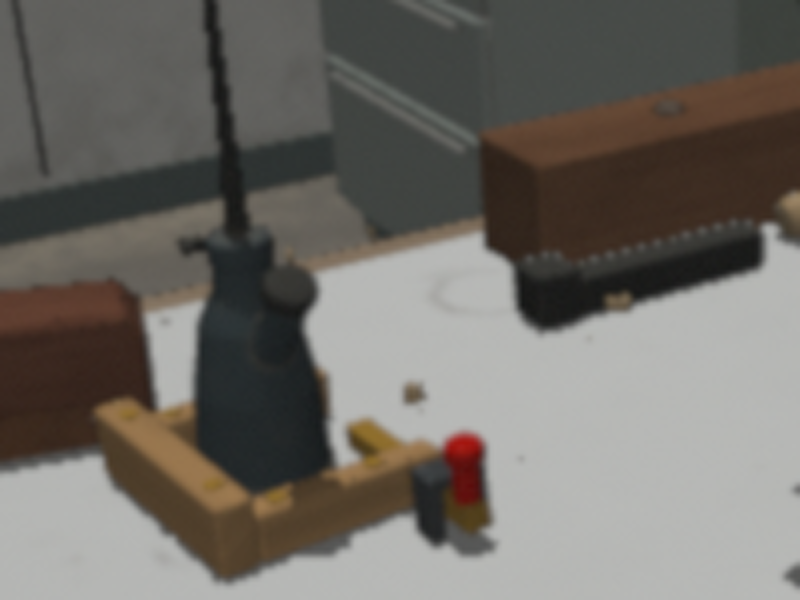

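```bash
python3 -c "
from h import *
snap('scene','s22')
a=cv2.imread('pics/scene0.png')[:,:,::-1];b=cv2.imread('pics/s22.png')[:,:,::-1]
for im in(a,b):
    g=im[255:290,322:390].astype(int);m=(g[:,:,0]-g[:,:,2]>25)&(g[:,:,0]>90);ys,xs=np.nonzero(m);print(m.sum(),xs.mean() if m.any() else 0,ys.mean() if m.any() else 0)"
```

```text
524 32.82824427480916 18.561068702290076
326 40.11963190184049 19.561349693251532
```

View pics/s22.png

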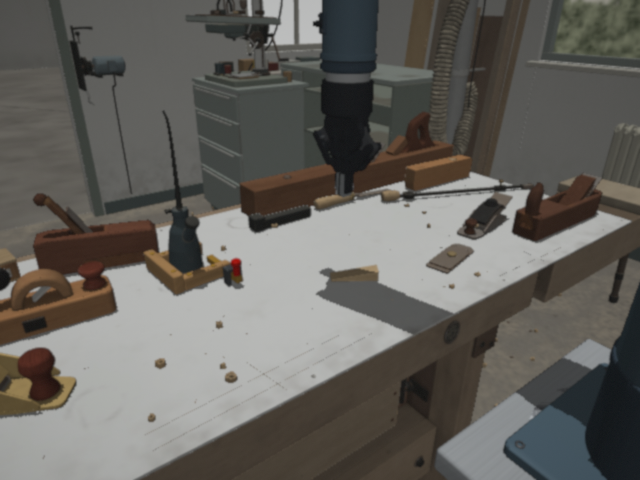

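The wedge is where it was, at (330–378, 265–280), partly in the arm's shadow. That shadow explains the change in the colour mask. The can stands upright in the stall at about (185, 250), and the bolt knob is up against the staple at (236, 268).

```bash
python3 -c "
from cell import robot
print(robot.job_done())"
```

```text
the job is handed in; nothing more can be done
None
```

The can is home in its stall with the bolt shot behind it, and the job is handed in at about 28 s of the 72 s allowed.

**Can:** I pushed it with one open finger, low on the foot, first diagonally and then straight down the stall. It stayed upright throughout. At the back stop the push force rose from about 1 N to 5 N with almost no further movement. The last top picture puts the can's rear edge about 26–29 mm behind the home point, against 30 mm nominal and within the camera error.

**Bolt:** I pushed it with the closed fingers until it hit a hard stop at about 10 N. The measured tip is 38 mm past the rail's inner face, which is what full travel should give.

**Other checks:**
- The robot is clear of everything, with no force on the wrist beyond sensor noise.
- The wedge, spare iron and bench dog look unmoved in the last pictures.
- My colour check on the wedge gave a different pixel count (326 against 524) because the arm's shadow falls on it. Its outline matches the first picture.
- Two measurements disagreed along the way. The scene and top cameras differed by about 2 pixels. The finger also met the can about 8 mm later than the stated finger size suggested, so I worked from the measured contact.

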